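# Pack the checked modules and show the red-handled one to the inspection camera

## Robot

A 6-joint arm with a two-finger parallel gripper is mounted at the origin on the work surface. World frame = base frame: x ahead of the robot, y to its left, z up, the work surface at z = 0. Lengths are in m, angles in degrees, forces in N, time in s.
With the tool pointing down it reaches from about 0.3 to 0.75 m from the base axis. Payload 8.5 kg.
Tool frame: the origin (TCP) lies between the finger pads, 19 mm behind the fingertips; this is the grasp point; z points along the fingers, y is the direction in which the jaws open and shut (so a half turn about z gives the same grasp; the last joint's range is limited). The gripper opens to 85 mm and grips with 20 to 120 N. Pads are 22 mm wide; open, the fingers measure 114 mm over their backs; the gripper's body (76 mm by 85 mm) begins 54 mm behind the grasp point. The pads swing forward as they close: fully open they stand 13 mm farther back than shut.
Start: joints at [52.752, 21.807, 74.336, -0, 83.858, -12.336], TCP at [0.232, 0.499, 0.25] pointing down, gripper open.
Joint ranges: [-178.18, 178.18], [-50.72, 133.34], [12.68, 142.11], [-81.47, 261.47], [9.98, 163.14], [-165.26, 165.26]. Speed limits (degrees/s): [136.94, 136.94, 180, 180, 180, 180].

## Interface

Orientations are given as a 3x3 rotation matrix whose columns are the frame's x, y, z axes.
In Python, from rig import env gives the robot as it stands. The module is installed in compiled form; this text tells all that it offers.
- The arm moves only by the tool carry_out, never from a script. Its argument "rows" is a list of rows, each an object of numbers: "tx", "ty", "tz": the shift along the tool's x, y, z in cm; "yaw": the turn about the tool's z in rad. In form: [{"tx": .., "ty": .., "tz": .., "yaw": ..}, ...]. A call has 1 to 12 rows; each row shifts and turns the pose as measured when the row begins, along the tool's axes as they then stand; what a row does not reach is not made up. A row lasts 1/10 s, in which the tool goes at most 50 mm and 8.59 degrees, less where a joint would pass 70% of its speed; a pose out of reach is approached as far as the arm can. A call is refused whole if a number of a shift passes 5 or a number of a turn 0.15, either way. A call with a gripper value outside its range is refused whole. "jaw" is the closure, from -1 (fully open) to 1 (shut), set as the call begins (left out, the last holds). The fingers move at their own pace and stop on an object; "squeeze" is the grip in N (left out, the last holds). Time passes only in rows, so rows that do not move let the fingers close. It gives the time, the measured TCP pose, the force and the opening at its end, in the units of the state.
- env.observe(): the state, without advancing time (a new reading comes with each control period).
- env.get_image(name): name is "scene" or "top" or "wrist"; returns the picture (384x512x3 uint8, red, green, blue); there is no depth.
- env.camera_params(name): a dict with "vertical_fov" (degrees; the focal length in pixels is half the picture's height over the tangent of half this angle, whatever the lens; pixels are square), "cx", "cy" (the principal point, pixels), "k1" (the pictures are not rectified: a ray, as slopes to the right and down, at radius r is drawn at 1 + k1 r^2 times it, then the intrinsics apply), "view" (4x4, takes a point from world to camera coordinates). Camera axes: x right, y up, looking along -z (the intrinsics and any distortion apply to the point x, -y, -z); pixel columns grow to the right and rows downward; lengths in m; the calibration is good to about 2 mm. A picture is of the moment at which its call begins: read the wrist's pose just before it. camera_params takes no time and is no camera call; for the wrist camera it gives the pose at the moment of the call.
- env.close_job(): hands the job in, once; it reports no verdict.
The state is a dict: "time_s": time; "q": joint angles; "qvel": joint speeds; "joint_efforts": joint torques, N m; "position": TCP position; "tool_rot": TCP orientation; "ft_force": force on the tool from outside, world axes, zero at the start; "wrist_torque": the same for the moment, N m; "grip_width": finger opening in m.
Only numpy, scipy, OpenCV 4.12 (cv2) and the standard library are available. Lean on these libraries where they do the work, as an engineer would, in place of code of your own. Each camera call takes 0.05 s, during which the arm holds its last target. There are 200 camera calls.

## Task

Stand the two checked plug-in modules that are on the bench upright in empty cells of the black divided crate, one to a cell, set down on its floor and not dropped. Then draw the red-handled module out of the card frame and hold it up in front of the inspection camera, handle uppermost as the camera sees it, with its green circuit-board side squarely facing the lens, centred in its view and about 18 cm from it. Finish while still holding it there, steady and raised clear of everything; do not bump the camera, and leave the other modules and bench things where they are.

Things in the scene. Friction and masses are not known exactly. Their poses are not given: they have to be found in the camera images.
- done_a: Aluminium plug-in module, about 0.3 kg: cassette 90 (x) x 36 (y) x 100 mm (z); on it a panel 112 x 40 mm (z 100 to 104) with a solid pull handle 50 (x) x 12 (y) mm in its middle (z 104 to 134). Origin: centre of underside, z towards the handle; +y is the open side with the green circuit board. Black handle, green dot on the panel; stands on the bench, to be packed.
- done_b: Second checked module to be packed, same size, look and axes as done_a.
- red_module: Red-handled module, same size, mass and axes as done_a. It hangs by its panel in a slot of the card frame, module x along the frame's x, underside 8 mm and handle top 142 mm above the bench. Nothing latches it: it draws straight up, 2 mm play across, clear after 102 mm. Two tiny panel lamps mark its -x end: from above with the lamps at the left, the board side is away from you.
- board_side (a point): Centre of the red-handled module's green circuit-board side: 18 mm out along the module's +y and 52 mm above its underside.
- red_handle (a point): Point inside the red handle, on the module's axis, 128 mm above its underside (24 mm above the panel top, 6 mm below the handle's top): a TCP height at which the fingertips clear the panel by 5 mm.
- card_frame: Teal card frame lying on its back, fixed, 130 (x) x 216 (y) x 108 mm high, with four open slots side by side along its y at -75, -25, 25 and 75 mm; three hold modules, which one holds which varies. Origin: centre of its underside.
- crate: Black divided crate, fixed, outside 114 (x) x 217 (y) x 65 mm high, walls and three dividers 5 mm, floor 5 mm thick; four cells, each 104 (x) x 48 mm (y), in a row along its y, centred at y = -79.5, -26.5, 26.5 and 79.5 mm. A module stands in a cell with its x along the crate's x. Origin: centre of its underside, z up.
- crate_floor (a point): Centre of the crate's inner floor, 5 mm above the crate's origin, same axes.
- camera: Inspection camera head, fixed: white with black lens (diameter 40 mm) and white ring light (diameter 72 mm), reaching 82 mm back from the lens. Origin: centre of the lens front, 330 mm above the bench. It looks along its own -x, which slopes 30 degrees down towards the robot's side; its z is up in its picture, y across it.
- camera_stand: Camera's stand, fixed: column 22 mm thick and 418 mm high, 85 mm behind the lens (+x of the stand), on a steel foot 130 x 160 x 18 mm whose centre is 90 mm behind the lens. Origin: on the bench, straight below the lens; carries the camera.
- frame_a: Black-handled module in the card frame, same size and axes as red_module; leave it.
- frame_b: The other black-handled module in the card frame, same size and axes; leave it.
- crate_module: Checked module already standing in one end cell of the crate, same size and axes as done_a; leave it.
- spray_can: Blue spray can, diameter 52, 150 mm high, at the far edge; origin at its underside. Leave it.
- tape: Yellow tape roll lying flat, diameter 90, 19 mm high; origin at its underside. Leave it.
- screwdriver: Screwdriver with red handle lying on the bench, about 200 mm long. Leave it.
- multimeter: Orange handheld multimeter lying face up, 150 x 70 x 34 mm; origin at its underside. Leave it.
Not all that is in view belongs to the job. Leave any blue look-alike of the crate alone.

How it is judged:
By the outcome, as a careful person would: the job done as asked, in the order asked, and still so for the second after the job is handed in, while the arm keeps its last pose, push and grip.
It also fails if it takes over 64 s, if anything falls off the work surface, if the arm or the gripper's body presses on something with over 40 N, if the wrist force passes 120 N, or if a joint passes its speed limit or range.

## Working session

There is one attempt and no reset: what is moved stays moved. The work goes in short steps, Python scripts to look and compute and a tool call to move; the robot and the scene stay as the last step left them, time stands still between calls to the robot, and variables do not carry over. Pictures are saved under pics/ and viewed, about 8 in all and at most 12, crops included, and the job is handed in when it is done.

Besides the shell and the picture viewer there is one more tool, called after "Emit:" by a JSON object that holds its "op" and its "data". carry_out: Moves the arm, as the interface text tells. Its arguments: {"type":"object","properties":{"rows":{"type":"array","items":{"type":"object","properties":{"tx":{"type":"number"},"ty":{"type":"number"},"tz":{"type":"number"},"yaw":{"type":"number"}}}},"jaw":{"type":"number"},"squeeze":{"type":"number"}},"required":["rows"]}

```bash
mkdir -p pics; ls
cat > h.py <<'E'
import numpy as np, cv2
from rig import env
def grab(name,fn=None):
    p=env.camera_params(name); im=env.get_image(name)
    if fn: cv2.imwrite('pics/'+fn,im[:,:,::-1])
    return im,p
def K(p):
    f=192/np.tan(np.radians(p['vertical_fov']/2)); return np.array([[f,0,p['cx']],[0,f,p['cy']],[0,0,1]])
def D(p): return np.array([p['k1'],0,0,0,0.])
F=np.diag([1,-1,-1.])
def ray(p,uv):
    n=cv2.undistortPoints(np.array([[uv]],float),K(p),D(p))[0,0]
    V=np.array(p['view']); d=V[:3,:3].T@F@np.array([n[0],n[1],1]); o=-V[:3,:3].T@V[:3,3]
    return o,d/np.linalg.norm(d)
def onz(p,uv,z):
    o,d=ray(p,uv); return o+d*(z-o[2])/d[2]
def proj(p,X):
    V=np.array(p['view']); c=F@(V[:3,:3]@np.array(X,float)+V[:3,3])
    return cv2.projectPoints(c.reshape(1,1,3),np.zeros(3),np.zeros(3),K(p),D(p))[0].ravel()
def tri(rays):
    A=0;b=0
    for o,d in rays:
        M=np.eye(3)-np.outer(d,d);A=A+M;b=b+M@o
    X=np.linalg.solve(A,b); return X,[np.linalg.norm((np.eye(3)-np.outer(d,d))@(X-o)) for o,d in rays]
E
python3 - <<'E'
from h import *
a,p=grab('top','top0.png'); b,q=grab('scene','sc0.png'); 
for n,x in (('top',p),('scene',q),('wrist',env.camera_params('wrist'))):
    V=np.array(x['view']); print(n,x['vertical_fov'],x['cx'],x['cy'],x['k1'],(-V[:3,:3].T@V[:3,3]).round(3),V[:3,:3].round(2).tolist())
s=env.observe();print(s['tool_rot'],s['grip_width'],s['time_s'])
cv2.imwrite('pics/both.png',cv2.resize(np.vstack([a,b])[:,:,::-1],None,fx=.78,fy=.78))
E
```

```text
pics
top 55.97861502935381 259.49261042349804 195.5891176498592 -0.06919445044016145 [ 0.412 -0.01   1.198] [[0.0, -1.0, 0.02], [0.99, 0.01, 0.11], [-0.11, 0.02, 0.99]]
scene 53.87452553124438 256.37349437296996 192.1903659483722 -0.09547712105243013 [ 1.146 -0.793  0.843] [[0.77, 0.64, 0.0], [-0.35, 0.41, 0.84], [0.54, -0.64, 0.54]]
wrist 69.41488460653451 256.20795937459434 190.74779978580554 -0.06863543306565299 [0.169 0.528 0.374] [[0.42, 0.91, -0.0], [-0.87, 0.41, -0.27], [-0.24, 0.11, 0.96]]
[[-9.06951298e-01  4.21234814e-01 -7.57753696e-04]
 [ 4.21235416e-01  9.06950763e-01 -1.01848260e-03]
 [ 2.58224967e-04 -1.24290681e-03 -9.99999194e-01]] 0.08532376681822602 0.1
```

View pics/top0.png

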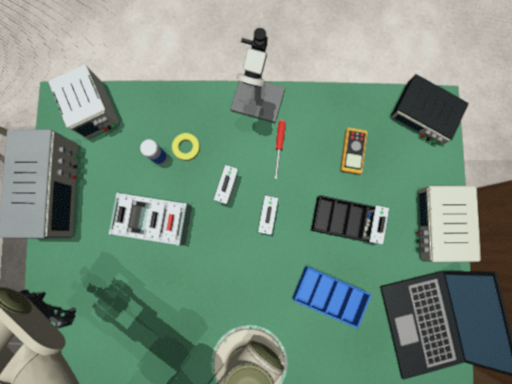

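View pics/sc0.png

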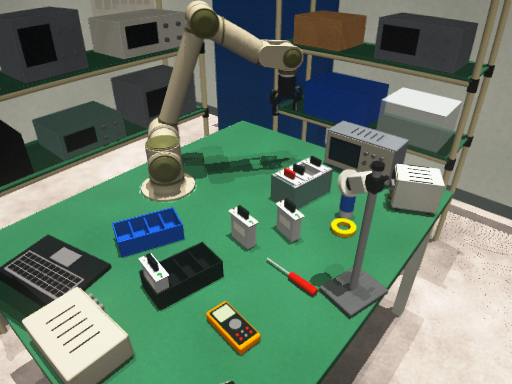

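The top view shows the checked modules at about (226,185) and (268,215). The frame is at (149,218) with the red handle near (170,222). The crate is at (345,220), with its occupied end cell at (379,224), and the camera head is at (255,70). I'll enlarge it and make rough measurements.

Run:
```python
from h import *
a=cv2.imread('pics/top0.png');b=cv2.imread('pics/sc0.png')
t=cv2.resize(a[150:255,100:400],(780,273),interpolation=cv2.INTER_CUBIC)
s1=cv2.resize(b[150:300,130:350],(470,320),interpolation=cv2.INTER_CUBIC); s2=cv2.resize(b[150:310,310:400],(180,320),interpolation=cv2.INTER_CUBIC)
s3=np.zeros((320,130,3),np.uint8)
s3[:195]=cv2.resize(a[20:125,220:290],(130,195),interpolation=cv2.INTER_CUBIC)
cv2.imwrite('pics/z0.png',np.vstack([t,np.hstack([s1,s2,s3])]))
p=env.camera_params('top'); q=env.camera_params('scene')
for n,uv,z in [('A',(226,185),.104),('B',(268,215),.104),('red',(170,222),.142),('frame',(149,218),.112),('crate',(345,220),.065),('cratemod',(379,224),.109),('foot',(258,100),.018)]: print(n,onz(p,uv,z).round(3))
```

```text
A [0.566 0.071 0.104]
B [ 0.475 -0.058  0.104]
red [0.451 0.23  0.142]
frame [0.464 0.301 0.112]
crate [ 0.462 -0.303  0.065]
cratemod [ 0.448 -0.397  0.109]
foot [ 0.871 -0.027  0.018]
```

View pics/z0.png

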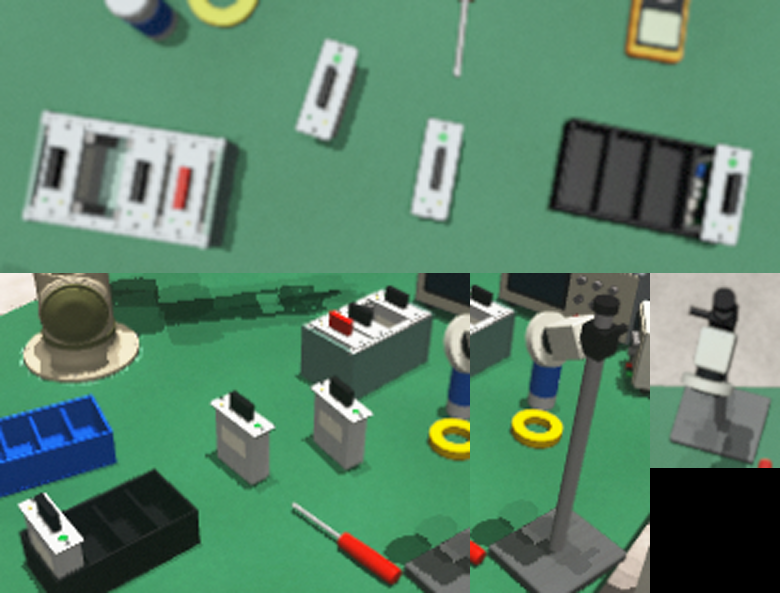

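The zoom confirms it. Frame slots from the left are black, empty, black, red. The crate's three left cells (+y) are empty, and both checked modules stand upright. I'll move over module A for a close look.

Emit:
{"op": "carry_out", "data": {"rows": [{"tx": -4, "ty": -2.05}, {"tx": -4, "ty": -2.05}, {"tx": -4, "ty": -2.05}, {"tx": -4, "ty": -2.05}, {"tx": -4, "ty": -2.05}, {"tx": -4, "ty": -2.05}, {"tx": -4, "ty": -2.05}, {"tx": -4, "ty": -2.05}, {"tx": -4, "ty": -2.05}, {"tx": -4, "ty": -2.05}, {"tx": -4, "ty": -2.05}, {"tx": -4, "ty": -2.05}], "jaw": -0.2}}

```text
validation failed for argument at $.ro...
```

Emit:
{"op": "carry_out", "data": {"rows": [{"tx": -4, "ty": -2.05, "tz": 0, "yaw": 0}, {"tx": -4, "ty": -2.05, "tz": 0, "yaw": 0}, {"tx": -4, "ty": -2.05, "tz": 0, "yaw": 0}, {"tx": -4, "ty": -2.05, "tz": 0, "yaw": 0}, {"tx": -4, "ty": -2.05, "tz": 0, "yaw": 0}, {"tx": -4, "ty": -2.05, "tz": 0, "yaw": 0}, {"tx": -4, "ty": -2.05, "tz": 0, "yaw": 0}, {"tx": -4, "ty": -2.05, "tz": 0, "yaw": 0}, {"tx": -4, "ty": -2.05, "tz": 0, "yaw": 0}, {"tx": -4, "ty": -2.05, "tz": 0, "yaw": 0}, {"tx": -4, "ty": -2.05, "tz": 0, "yaw": 0}, {"tx": -4, "ty": -2.05, "tz": 0, "yaw": 0}], "jaw": -0.2}}

```text
time_s: 1.3
position: [0.572, 0.0607, 0.2455]
tool_rot: [[-0.911, 0.413, -0.008], [0.413, 0.911, -0.002], [0.006, -0.005, -1.0]]
ft_force: [-0.5, 0.5, 0.5]
grip_width: 0.0515
```

```bash
cat >> h.py <<'E'
def panels(im,minA=300):
    "dark/red handle blobs and white panels: list of (centre,size,angle of long side)"
    g=im.astype(int).min(2); w=((g>150)&(np.ptp(im.astype(int),axis=2)<45)).astype(np.uint8)
    w=cv2.morphologyEx(w,cv2.MORPH_CLOSE,np.ones((3,3)))
    cs,_=cv2.findContours(w,cv2.RETR_EXTERNAL,cv2.CHAIN_APPROX_SIMPLE); out=[]
    for c in cs:
        if cv2.contourArea(c)>minA: out.append(cv2.minAreaRect(c))
    return out
E
python3 - <<'E'
from h import *
im,p=grab('wrist','w1.png'); np.save('w1.npy',p['view'])
for r in panels(im): print(np.round(r[0]),np.round(r[1]),round(r[2]))
print(proj(p,env.observe()['position']+np.array([0,0,-.1])))
E
```

```text
[397. 365.] [56. 17.] 37
[490. 322.] [49. 41.] 90
[272. 212.] [35. 39.] 84
[264. 149.] [61. 41.] 84
[106. 144.] [119.  39.] 71
[430.  32.] [ 65. 161.] 90
[252.95333203 204.0253311 ]
```

View pics/w1.png

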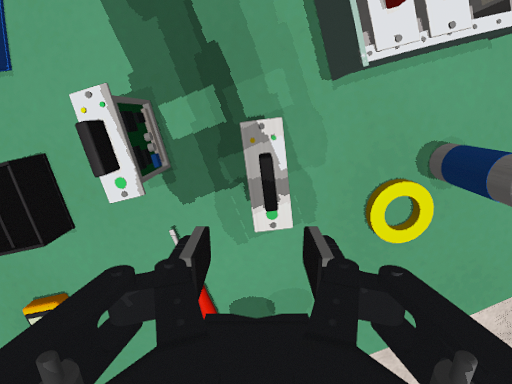

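The wrist view shows A's panel with corners about (242,123), (283,118), (293,228), (254,233), and B's panel with corners about (70,94), (108,84), (143,193), (109,203).

```bash
cat >> h.py <<'E'
def panel_in(im,poly,grow=6,lo=85,sat=45):
    "refined panel quad: hull of pale, unsaturated pixels inside the roughly given quad"
    m=np.zeros(im.shape[:2],np.uint8); cv2.fillPoly(m,[np.int32(poly)],1); m=cv2.dilate(m,np.ones((grow,grow)))
    i=im.astype(int); w=((i.min(2)>lo)&(np.ptp(i,axis=2)<sat)&(m>0)).astype(np.uint8)
    w=cv2.morphologyEx(w,cv2.MORPH_OPEN,np.ones((3,3)))
    r=cv2.minAreaRect(cv2.findNonZero(w)); return r,cv2.boxPoints(r)
def quad_world(p,box,z):
    P=np.array([onz(p,b,z) for b in box]); c=P.mean(0)
    e1=P[1]-P[0];e2=P[2]-P[1]
    L,S=(e1,e2) if np.linalg.norm(e1)>np.linalg.norm(e2) else (e2,e1)
    a=np.degrees(np.arctan2(L[1],L[0])); a=(a+90)%180-90
    return c,np.linalg.norm(L),np.linalg.norm(S),a
E
python3 - <<'E'
from h import *
im=cv2.imread('pics/w1.png')[:,:,::-1]; p=env.camera_params('wrist'); 
t=cv2.imread('pics/top0.png')[:,:,::-1]; pt=env.camera_params('top')
s=env.observe(); print(s['position'],np.degrees(np.arctan2(s['tool_rot'][1][0],s['tool_rot'][0][0])))
for n,q,qt in [('A',[(242,123),(283,118),(293,228),(254,233)],[(225,165),(238,168),(227,205),(214,201)]),('B',[(70,94),(108,84),(143,193),(109,203)],[(264,196),(279,197),(273,236),(258,233)])]:
    r,b=panel_in(im,q); rt,bt=panel_in(t,qt)
    print(n,np.round(r[0],1),np.round(r[1]),np.round(rt[0],1),np.round(rt[1]))
    print(' wrist',quad_world(p,b,.104)); print(' hand ',quad_world(p,q,.104)); print(' top',quad_world(pt,bt,.104))
    print(' tri',tri([ray(p,np.mean(q,0)),ray(pt,rt[0])]))
E
```

```text
[0.57549792 0.055391   0.24462642] 155.3678524041936
A [267.2 174.3] [112.  43.] [225.7 184. ] [15. 38.]
 wrist (array([0.5716124 , 0.06825207, 0.104     ]), np.float64(0.11232914262538668), np.float64(0.039748922528554255), np.float64(-16.246784133323004))
 hand  (array([0.57291727, 0.06844176, 0.104     ]), np.float64(0.11070056252053459), np.float64(0.03843338214681303), np.float64(-17.88311500227502))
 top (array([0.56965952, 0.07186391, 0.104     ]), np.float64(0.11779937468463772), np.float64(0.04682183973182437), np.float64(-17.38554671059464))
 tri (array([0.56651578, 0.07047817, 0.12223218]), [np.float64(0.0001989460790820345), np.float64(0.00019894607908222455)])
B [106.6 144. ] [120.  40.] [267.7 214.7] [15. 39.]
 wrist (array([ 0.47810475, -0.06148952,  0.104     ]), np.float64(0.1125358329338524), np.float64(0.04050970721118787), np.float64(-10.728607730252463))
 hand  (array([ 0.4779305 , -0.06026866,  0.104     ]), np.float64(0.10740531446443877), np.float64(0.039588372984253065), np.float64(-12.216807496039294))
 top (array([ 0.47652864, -0.05671569,  0.104     ]), np.float64(0.11792654429257432), np.float64(0.046233086623443914), np.float64(-10.328780073665826))
 tri (array([ 0.47635127, -0.05661989,  0.10837682]), [np.float64(0.000426290954608101), np.float64(0.00042629095460812867)])
```

Emit:
{"op": "carry_out", "data": {"rows": [{"tx": 1, "ty": 1.1, "tz": 0, "yaw": -0.13}, {"tx": 0, "ty": 0, "tz": 4, "yaw": 0}, {"tx": 0, "ty": 0, "tz": 3.5, "yaw": 0}, {"tx": 0, "ty": 0, "tz": 0, "yaw": 0}]}}

```text
time_s: 1.75
position: [0.5721, 0.066, 0.1663]
tool_rot: [[-0.955, 0.296, -0.007], [0.296, 0.955, -0.005], [0.005, -0.006, -1.0]]
ft_force: [0.4, 0.5, 1.2]
grip_width: 0.0514
```

```bash
cat > st.py <<'E'
from h import *
def st():
    s=env.observe(); R=np.array(s['tool_rot']); print(round(s['time_s'],2),'pos',np.round(s['position'],4),'az',round(np.degrees(np.arctan2(R[1,0],R[0,0])),2),'z',R[:,2].round(4),'q',np.round(s['q'],1),'F',np.round(s['ft_force'],1),'w',round(s['grip_width'],4))
    return s,R
def togo(X,az):
    s,R=st(); d=np.array(X)-s['position']; a=np.degrees(np.arctan2(R[1,0],R[0,0])); print('cm in tool',(R.T@d*100).round(2),'yaw',round(-np.radians((az-a+90)%180-90),3))
E
python3 - <<'E'
from st import *
im,p=grab('wrist','w2.png')
st()
g=[proj(p,X) for X in [(0.571,.070,.134)]]
print(g)
E
```

```text
1.8 pos [0.5731 0.066  0.1687] az 162.79 z [-0.0033 -0.0049 -1.    ] q [ -5.1  28.5  77.3  -0.3  74.4 -77.8] F [-0.4  0.1  0.5] w 0.0515
[array([262.3279095 , 226.84273188])]
```

View pics/w2.png

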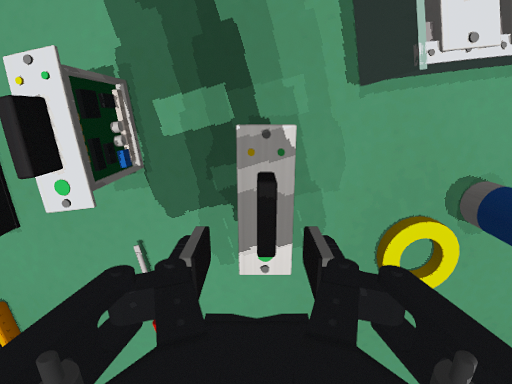

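A's panel now spans about (236,126) to (291,274), square to the image, with the handle top centred near (267,214).

Run:
```python
from st import *
p=env.camera_params('wrist')
im=cv2.imread('pics/w2.png')[:,:,::-1]
q=[(236,126),(296,125),(291,274),(240,274)]
print(quad_world(p,q,.104), onz(p,(267,214),.134))
p1=dict(p); p1['view']=np.load('w1.npy')
print(tri([ray(p,(266,197)),ray(p1,(268,175.5))]))
c=quad_world(p,q,.104)[0]
togo([c[0],c[1],.126],-17)
```

```text
(array([0.57033567, 0.07362052, 0.104     ]), np.float64(0.11263053470630963), np.float64(0.0400147870949815), np.float64(-16.96950124220379)) [0.56589297 0.07486068 0.134     ]
(array([0.57232366, 0.07375723, 0.07686544]), [np.float64(0.00024058255221414383), np.float64(0.00024058255221413809)])
1.8 pos [0.5731 0.066  0.1687] az 162.79 z [-0.0033 -0.0049 -1.    ] q [ -5.1  28.5  77.3  -0.3  74.4 -77.8] F [-0.4  0.1  0.5] w 0.0515
cm in tool [0.49 0.67 4.26] yaw -0.004
```

Emit:
{"op": "carry_out", "data": {"rows": [{"tx": 0.6, "ty": 0.7, "tz": 0, "yaw": 0}, {"tx": 0, "ty": 0, "tz": 2.5, "yaw": 0}, {"tx": 0, "ty": 0, "tz": 1.7, "yaw": 0}, {"tx": 0, "ty": 0, "tz": 0, "yaw": 0}]}}

```text
time_s: 2.2
position: [0.5718, 0.0764, 0.1332]
tool_rot: [[-0.955, 0.295, 0.009], [0.295, 0.955, -0.005], [-0.01, -0.003, -1.0]]
ft_force: [-0.7, 0.5, -0.2]
grip_width: 0.0512
```

Emit:
{"op": "carry_out", "data": {"rows": [{"tx": 0, "ty": 0, "tz": 0, "yaw": 0}, {"tx": 0, "ty": 0, "tz": 0, "yaw": 0}, {"tx": 0, "ty": 0, "tz": 0, "yaw": 0}, {"tx": 0, "ty": 0, "tz": 0, "yaw": 0}, {"tx": 0, "ty": 0, "tz": 0, "yaw": 0}, {"tx": 0, "ty": 0, "tz": 0, "yaw": 0}], "jaw": 1, "squeeze": 60}}

```text
time_s: 2.8
position: [0.5732, 0.0773, 0.1387]
tool_rot: [[-0.955, 0.295, 0.016], [0.295, 0.956, -0.006], [-0.017, -0.001, -1.0]]
ft_force: [-0.1, 0.6, -2.2]
grip_width: 0.0104
```

Run:
```python
from st import *
s,R=st(); print(s['joint_efforts'],s['qvel'])
im,p=grab('wrist','w3.png'); st()
```

```text
2.8 pos [0.5732 0.0773 0.1387] az 162.86 z [ 0.0158 -0.0057 -0.9999] q [ -3.9  30.   80.1  -0.3  68.9 -76.7] F [-0.1  0.6 -2.2] w 0.0104
[ 3.45854298e-02 -5.08678043e+01 -2.09275836e+01 -1.51630706e-02
 -4.68573428e-02  2.15863924e-04] [-0.07094165 -0.03530113 -0.0301331   0.06471636  0.06403455  0.01356802]
2.85 pos [0.5731 0.0773 0.1386] az 162.85 z [ 0.0158 -0.0056 -0.9999] q [ -3.9  30.   80.1  -0.3  68.9 -76.7] F [ 0.1 -0.1 -2.4] w 0.0103
```

Emit:
{"op": "carry_out", "data": {"rows": [{"tx": 0, "ty": 0, "tz": 0, "yaw": 0}]}}

```text
time_s: 2.95
position: [0.5731, 0.0773, 0.1385]
tool_rot: [[-0.955, 0.295, 0.015], [0.295, 0.956, -0.006], [-0.016, -0.001, -1.0]]
ft_force: [-0.6, -0.1, -2.4]
grip_width: 0.0103
```

```bash
python3 -c "
from st import *
s,R=st();print(s['qvel'])"
```

```text
2.95 pos [0.5731 0.0773 0.1385] az 162.85 z [ 0.0155 -0.0056 -0.9999] q [ -3.9  30.1  80.1  -0.3  68.9 -76.7] F [-0.6 -0.1 -2.4] w 0.0103
[-0.0155842   0.00209517  0.08164675  0.05200402  0.03331144  0.01831728]
```

Emit:
{"op": "carry_out", "data": {"rows": [{"tx": 0, "ty": 0, "tz": -1, "yaw": 0}, {"tx": 0, "ty": 0, "tz": -2.5, "yaw": 0}, {"tx": 0, "ty": 0, "tz": -4, "yaw": 0}, {"tx": 0, "ty": 0, "tz": -4, "yaw": 0}, {"tx": 0, "ty": -2, "tz": -4, "yaw": 0}, {"tx": -0.1, "ty": -4, "tz": -2.5, "yaw": 0}, {"tx": -0.2, "ty": -4, "tz": 0, "yaw": 0}, {"tx": -0.2, "ty": -4, "tz": 0, "yaw": 0}, {"tx": -0.2, "ty": -4, "tz": 0, "yaw": 0}, {"tx": 0, "ty": -2, "tz": 0, "yaw": 0}, {"tx": 0, "ty": 0, "tz": 0, "yaw": 0}, {"tx": 0, "ty": 0, "tz": 0, "yaw": 0}]}}

```text
time_s: 4.15
position: [0.5145, -0.1208, 0.3344]
tool_rot: [[-0.956, 0.293, 0.02], [0.293, 0.956, -0.01], [-0.022, -0.003, -1.0]]
ft_force: [-0.7, 0.5, -2.0]
grip_width: 0.0103
```

```bash
python3 -c "
from st import *
st(); im,p=grab('wrist','w4.png'); st(); np.save('w4.npy',p['view']);print(env.observe()['qvel'].round(2))"
```

```text
4.15 pos [ 0.5145 -0.1208  0.3344] az 162.96 z [ 0.0205 -0.0095 -0.9997] q [-26.1  16.4  68.7   0.   93.7 -99. ] F [-0.7  0.5 -2. ] w 0.0103
4.2 pos [ 0.5146 -0.1206  0.3344] az 162.99 z [ 0.0205 -0.0098 -0.9997] q [-26.   16.4  68.7   0.   93.7 -99. ] F [ 0.4 -0.  -1.7] w 0.0105
[ 1.09  0.3   0.28  0.09 -0.28  0.09]
```

View pics/w4.png

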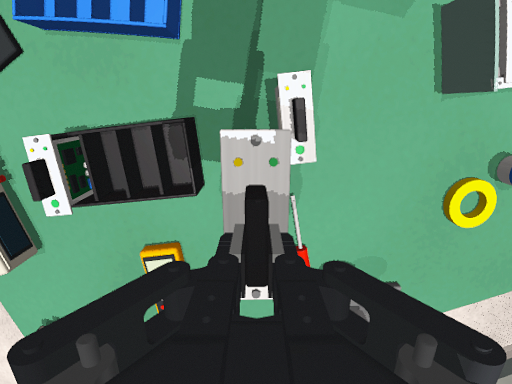

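The module is held in the jaws, level enough (the panel is square in view). The crate's empty end is near (198,155). I'll zoom in on it for corners.

Run:
```python
import cv2,numpy as np
b=cv2.imread('pics/w4.png')[105:220,20:215]; b=np.clip(b.astype(float)*1.9,0,255).astype(np.uint8)
cv2.imwrite('pics/z4.png',cv2.resize(b,None,fx=4,fy=4,interpolation=cv2.INTER_CUBIC))
```

```text
(no output)
```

View pics/z4.png

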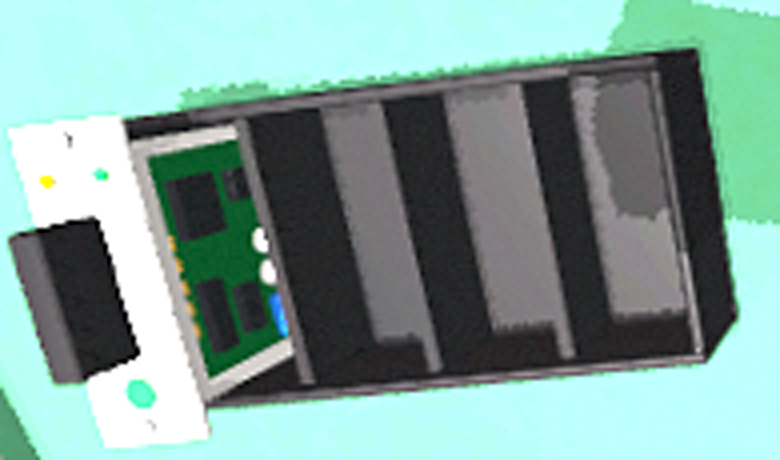

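Enlarged, the divider tops run (243,120)–(308,380), (385,100)–(435,368) and (527,80)–(570,355). The end wall rim runs (659,58)–(702,357). From these I'll compute the crate pose and B.

Run:
```python
from st import *
p=env.camera_params('wrist'); p['view']=np.load('w4.npy')
Z=lambda x,y:(20+(x-1.5)/4,105+(y-1.5)/4)
L=[((243,120),(308,380)),((385,100),(435,368)),((527,80),(570,355)),((659,58),(702,357))]
P=[]
for a,b in L:
    A=onz(p,Z(*a),.065);B=onz(p,Z(*b),.065); P.append((A+B)/2); d=A-B; print(P[-1].round(4),np.linalg.norm(d).round(4),np.degrees(np.arctan2(-d[1],-d[0])).round(1))
P=np.array(P); print(np.linalg.norm(np.diff(P,axis=0),axis=1))
d=P[3]-P[0]; y=d/np.linalg.norm(d); print('y axis',y, 'x az',np.degrees(np.arctan2(y[1],y[0]))-90)
# height check: scene view of the end wall centre etc.
pt=env.camera_params('top')
for q in P: print(proj(pt,q))
# rim outer corners near end, triangulated with top picture corners
print(tri([ray(p,Z(662,54)),ray(pt,(311.2,230.4))]),tri([ray(p,Z(705,360)),ray(pt,(318,195.4))]))
c=P[1:].mean(0); ctr=c-y*.053
for k in (79.5,26.5): print(k,ctr+y*k/1000)
B=[(278,73),(310,71),(316,162),(288,164)]
print('B',quad_world(p,B,.104))
s=env.observe();print(proj(p,s['position']))
```

```text
[ 0.4534 -0.3632  0.065 ] 0.099 -12.1
[ 0.4636 -0.3112  0.065 ] 0.0999 -14.0
[ 0.4735 -0.2594  0.065 ] 0.1009 -13.8
[ 0.4847 -0.2121  0.065 ] 0.1087 -12.6
[0.05300724 0.05272081 0.04858102]
y axis [2.03156697e-01 9.79146239e-01 1.79904479e-16] x az -11.72161506146962
[363.76454725 222.87483802]
[347.51364019 219.64058108]
[331.2627786  216.46770808]
[316.36388736 212.87205376]
(array([ 0.4304472 , -0.19202771,  0.08846213]), [np.float64(0.001452638914688677), np.float64(0.0014526389146887575)]) (array([ 0.5368139 , -0.21656059,  0.08171399]), [np.float64(0.002163401565385308), np.float64(0.002163401565385433)])
79.5 [ 0.47931847 -0.23494261  0.065     ]
26.5 [ 0.46855117 -0.28683736  0.065     ]
B (array([ 0.47507594, -0.0548968 ,  0.104     ]), np.float64(0.11116160708380134), np.float64(0.03826239597970911), np.float64(-10.235070216433073))
[256.82022542 256.06913423]
```

Run:
```python
from st import *
p=env.camera_params('wrist'); p['view']=np.load('w4.npy')
s=env.observe();R=np.array(s['tool_rot']);T=s['position']
def tl(uv,dz):
    o,d=ray(p,uv); o=R.T@(o-T); d=R.T@d; return o+d*(dz-o[2])/d[2]
for dz in (.024,.028,.032,.036):
    a,b,c,e=[tl(u,dz)*1000 for u in [(220,130),(291,130),(240,299),(273,299)]]
    print(dz,(b-a).round(1),(a+b)[:2].round(1)/2,((c+e)/2)[:2].round(1))
togo([.479,-.233,.25],-11.5)
```

```text
0.024 [-0.  37.3  0. ] [60.35 -0.6 ] [-43.7  -0.2]
0.028 [-0.  38.3  0. ] [60.1 -0.6] [-46.7  -0.2]
0.032 [-0.  39.3  0. ] [59.9 -0.6] [-49.7  -0.1]
0.036 [-0.  40.3  0. ] [59.65 -0.65] [-52.7  -0.1]
4.2 pos [ 0.5146 -0.1206  0.3344] az 162.99 z [ 0.0205 -0.0098 -0.9997] q [-26.   16.4  68.7   0.   93.7 -99. ] F [ 0.4 -0.  -1.7] w 0.0105
cm in tool [  0.3  -11.76   8.48] yaw -0.096
```

Emit:
{"op": "carry_out", "data": {"rows": [{"tx": 0.1, "ty": -2, "tz": 0, "yaw": -0.048}, {"tx": 0.1, "ty": -4, "tz": 0, "yaw": -0.048}, {"tx": 0, "ty": -4, "tz": 1, "yaw": 0}, {"tx": 0, "ty": -1.8, "tz": 3, "yaw": 0}, {"tx": 0, "ty": 0, "tz": 3, "yaw": 0}, {"tx": 0, "ty": 0, "tz": 1.5, "yaw": 0}, {"tx": 0, "ty": 0, "tz": 0, "yaw": 0}, {"tx": 0, "ty": 0, "tz": 0, "yaw": 0}]}}

```text
time_s: 5.0
position: [0.491, -0.2313, 0.2496]
tool_rot: [[-0.983, 0.182, 0.025], [0.182, 0.983, -0.01], [-0.026, -0.005, -1.0]]
ft_force: [-0.8, 0.1, -2.6]
grip_width: 0.0103
```

```bash
python3 -c "
from st import *
togo([.480,-.233,.225],-11.5); togo([.480,-.233,.145],-11.5)"
```

```text
5.0 pos [ 0.491  -0.2313  0.2496] az 169.53 z [ 0.0246 -0.0098 -0.9997] q [ -37.9   20.5   76.5    0.4   81.5 -117.5] F [-0.8  0.1 -2.6] w 0.0103
cm in tool [ 1.11 -0.35  2.43] yaw 0.018
5.0 pos [ 0.491  -0.2313  0.2496] az 169.53 z [ 0.0246 -0.0098 -0.9997] q [ -37.9   20.5   76.5    0.4   81.5 -117.5] F [-0.8  0.1 -2.6] w 0.0103
cm in tool [ 1.32 -0.31 10.43] yaw 0.018
```

Emit:
{"op": "carry_out", "data": {"rows": [{"tx": 0.8, "ty": -0.35, "tz": 0.5, "yaw": 0.018}, {"tx": 0.4, "ty": 0, "tz": 1.5, "yaw": 0}, {"tx": 0, "ty": 0, "tz": 2, "yaw": 0}, {"tx": 0, "ty": 0, "tz": 1, "yaw": 0}, {"tx": 0, "ty": 0, "tz": 0, "yaw": 0}]}}

```text
time_s: 5.5
position: [0.4801, -0.2323, 0.2022]
tool_rot: [[-0.979, 0.2, 0.031], [0.199, 0.98, -0.015], [-0.034, -0.009, -0.999]]
ft_force: [0.5, 0.6, -1.9]
grip_width: 0.0102
```

```bash
python3 -c "
from st import *
togo([.480,-.233,.145],-11.5); a,p=grab('scene','s5.png');t,pt=grab('top','t5.png');
x=cv2.resize(a[215:310,125:235],(600,518),interpolation=cv2.INTER_CUBIC)
cv2.imwrite('pics/z5.png',x[:,:,::-1])"
```

```text
5.5 pos [ 0.4801 -0.2323  0.2022] az 168.49 z [ 0.0314 -0.0154 -0.9994] q [ -38.7   21.7   83.     0.5   73.4 -117.3] F [ 0.5  0.6 -1.9] w 0.0102
cm in tool [ 0.19 -0.02  5.72] yaw -0.0
```

View pics/z5.png

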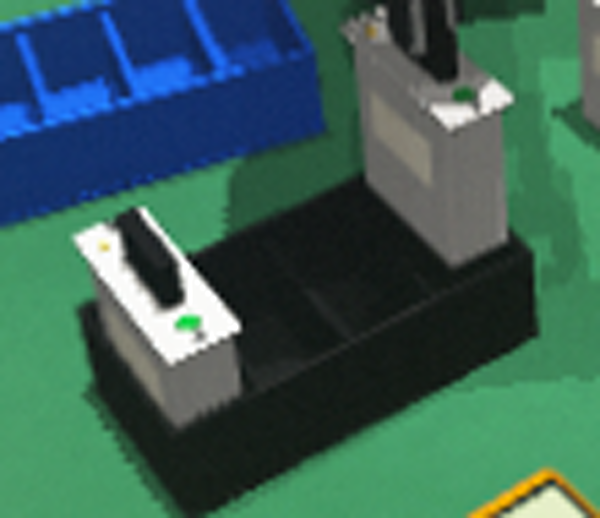

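Scene view: A's bottom is at rim level within the end cell, around (440,215) in the zoom. I'll lower it.

Emit:
{"op": "carry_out", "data": {"rows": [{"tx": 0.1, "ty": 0, "tz": 1.5, "yaw": 0}, {"tx": 0, "ty": 0, "tz": 2, "yaw": 0}, {"tx": 0, "ty": 0, "tz": 1, "yaw": 0}, {"tx": 0, "ty": 0, "tz": 0.3, "yaw": 0}, {"tx": 0, "ty": 0, "tz": 0, "yaw": 0}]}}

```text
time_s: 6.1
position: [0.4834, -0.2348, 0.1591]
tool_rot: [[-0.979, 0.2, 0.041], [0.199, 0.98, -0.023], [-0.045, -0.014, -0.999]]
ft_force: [0.2, 0.1, -2.1]
grip_width: 0.0104
```

Emit:
{"op": "carry_out", "data": {"rows": [{"tx": 0, "ty": 0, "tz": 0.3, "yaw": 0}, {"tx": 0, "ty": 0, "tz": 0.2, "yaw": 0}]}}

```text
time_s: 6.3
position: [0.4842, -0.2354, 0.1555]
tool_rot: [[-0.979, 0.2, 0.043], [0.199, 0.98, -0.025], [-0.047, -0.016, -0.999]]
ft_force: [-0.3, 0.5, -3.0]
grip_width: 0.0103
```

Emit:
{"op": "carry_out", "data": {"rows": [{"tx": 0.6, "ty": 0.5, "tz": 0, "yaw": 0}, {"tx": 0.2, "ty": 0.1, "tz": 0.5, "yaw": 0}, {"tx": 0, "ty": 0, "tz": 0.4, "yaw": 0}]}}

```text
time_s: 6.6
position: [0.4786, -0.23, 0.1478]
tool_rot: [[-0.979, 0.199, 0.048], [0.198, 0.98, -0.032], [-0.053, -0.022, -0.998]]
ft_force: [-1.0, -3.0, -0.2]
grip_width: 0.0104
```

Emit:
{"op": "carry_out", "data": {"rows": [{"tx": 0, "ty": 0, "tz": 0.3, "yaw": 0}, {"tx": 0, "ty": 0, "tz": 0.2, "yaw": 0}]}}

```text
time_s: 6.8
position: [0.4795, -0.2308, 0.1437]
tool_rot: [[-0.979, 0.2, 0.051], [0.198, 0.98, -0.035], [-0.057, -0.024, -0.998]]
ft_force: [1.8, -2.0, 14.3]
grip_width: 0.0101
```

Emit:
{"op": "carry_out", "data": {"rows": [{"tx": 0, "ty": 0, "tz": 0.1, "yaw": 0}, {"tx": 0, "ty": 0, "tz": 0.1, "yaw": 0}], "squeeze": 20}}

```text
time_s: 7.0
position: [0.4804, -0.2311, 0.1435]
tool_rot: [[-0.978, 0.2, 0.054], [0.198, 0.98, -0.036], [-0.06, -0.025, -0.998]]
ft_force: [-1.1, -0.6, 8.9]
grip_width: 0.0102
```

```bash
python3 -c "
from st import *
st()"
```

```text
7.0 pos [ 0.4804 -0.2311  0.1435] az 168.56 z [ 0.0538 -0.0364 -0.9979] q [ -38.6   24.8   89.1    0.3   62.4 -117.2] F [-1.1 -0.6  8.9] w 0.0102
```

Emit:
{"op": "carry_out", "data": {"rows": [{"tx": 0, "ty": 0, "tz": 0, "yaw": 0}, {"tx": 0, "ty": 0, "tz": 0, "yaw": 0}, {"tx": 0, "ty": 0, "tz": 0, "yaw": 0}], "jaw": 0.2}}

```text
time_s: 7.3
position: [0.4802, -0.2299, 0.1432]
tool_rot: [[-0.978, 0.2, 0.054], [0.198, 0.98, -0.034], [-0.059, -0.022, -0.998]]
ft_force: [-0.6, -0.0, 0.4]
grip_width: 0.0341
```

Emit:
{"op": "carry_out", "data": {"rows": [{"tx": 0, "ty": 0, "tz": -1, "yaw": 0}, {"tx": 0, "ty": 0, "tz": -2, "yaw": 0}, {"tx": 0, "ty": 0, "tz": -4, "yaw": 0}, {"tx": 0, "ty": 0, "tz": -4, "yaw": 0}]}}

```text
time_s: 7.7
position: [0.4727, -0.2245, 0.2527]
tool_rot: [[-0.979, 0.2, 0.044], [0.199, 0.98, -0.025], [-0.048, -0.016, -0.999]]
ft_force: [-0.1, -1.3, 0.7]
grip_width: 0.034
```

```bash
python3 -c "
from st import *
st(); a,p=grab('wrist','w6.png'); b,q=grab('scene','s6.png');st()
x=cv2.resize(b[215:310,125:235],(440,380),interpolation=cv2.INTER_CUBIC)
y=cv2.resize(a[40:360,0:300],(356,380))
cv2.imwrite('pics/z6.png',np.hstack([x,y])[:,:,::-1])"
```

```text
7.7 pos [ 0.4727 -0.2245  0.2527] az 168.52 z [ 0.0439 -0.0249 -0.9987] q [ -38.6   17.8   80.1    0.5   79.2 -117.2] F [-0.1 -1.3  0.7] w 0.034
7.8 pos [ 0.4742 -0.2256  0.2567] az 168.55 z [ 0.0526 -0.0318 -0.9981] q [ -38.6   17.6   79.8    0.5   79.1 -117.2] F [ 0.3 -0.2 -0.5] w 0.0339
```

View pics/z6.png

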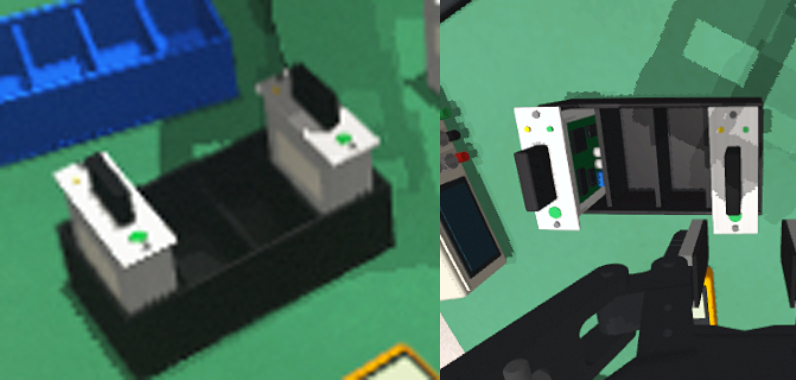

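A is standing in the end cell, level with the module already there. Next is B.

```bash
python3 -c "
from st import *
togo([.4755,-.056,.24],-10.5)"
```

```text
7.8 pos [ 0.4742 -0.2256  0.2567] az 168.55 z [ 0.0526 -0.0318 -0.9981] q [ -38.6   17.6   79.8    0.5   79.1 -117.2] F [ 0.3 -0.2 -0.5] w 0.0339
cm in tool [ 3.33 16.68  1.13] yaw -0.017
```

Emit:
{"op": "carry_out", "data": {"rows": [{"tx": 0.6, "ty": 3, "tz": 0.2, "yaw": -0.017}, {"tx": 0.8, "ty": 4, "tz": 0.3, "yaw": 0}, {"tx": 0.8, "ty": 4, "tz": 0.3, "yaw": 0}, {"tx": 0.8, "ty": 4, "tz": 0.3, "yaw": 0}, {"tx": 0.3, "ty": 1.7, "tz": 0, "yaw": 0}, {"tx": 0, "ty": 0, "tz": 0, "yaw": 0}, {"tx": 0, "ty": 0, "tz": 0, "yaw": 0}], "jaw": -0.2}}

```text
time_s: 8.5
position: [0.4724, -0.0501, 0.2411]
tool_rot: [[-0.981, 0.184, 0.055], [0.183, 0.983, -0.033], [-0.06, -0.022, -0.998]]
ft_force: [0.9, -0.5, 0.8]
grip_width: 0.0509
```

Run:
```python
from st import *
togo([.4755,-.056,.128],-10.5); im,p=grab('wrist','w7.png'); np.save('w7.npy',p['view'])
c=np.array([.4755,-.056,.104]); a=np.radians(-10.5); x=np.array([np.cos(a),np.sin(a),0])*.056;y=np.array([-np.sin(a),np.cos(a),0])*.02
Q=[proj(p,c+i*x+j*y) for i,j in((1,1),(1,-1),(-1,-1),(-1,1))]; print(np.round(Q))
for lo in (110,150):
  r,b=panel_in(im,Q,grow=25,lo=lo); print(np.round(r[0]),np.round(r[1]),quad_world(p,b,.104))
st()
```

```text
8.5 pos [ 0.4724 -0.0501  0.2411] az 169.46 z [ 0.0549 -0.0325 -0.998 ] q [-20.   13.4  88.6  -0.7  74.5 -99.3] F [ 0.9 -0.5  0.8] w 0.0509
cm in tool [ 0.26 -0.27 11.32] yaw -0.001
[[273. 234.]
 [235. 234.]
 [232. 124.]
 [276. 123.]]
[254. 178.] [111.  43.] (array([ 0.4742811 , -0.05622496,  0.104     ]), np.float64(0.11217196108655728), np.float64(0.039042332972045145), np.float64(-9.394103027614548))
[254. 178.] [110.  41.] (array([ 0.47472033, -0.05630506,  0.104     ]), np.float64(0.11128447865400848), np.float64(0.037263711113805706), np.float64(-9.459390227497366))
8.55 pos [ 0.4724 -0.0504  0.2411] az 169.42 z [ 0.055  -0.0325 -0.998 ] q [-20.1  13.4  88.6  -0.7  74.5 -99.3] F [-0.1  0.6 -0.5] w 0.0514
```

Emit:
{"op": "carry_out", "data": {"rows": [{"tx": 0.3, "ty": -0.3, "tz": 3.5, "yaw": -0.017}, {"tx": 0, "ty": 0, "tz": 4.5, "yaw": 0}, {"tx": 0, "ty": 0, "tz": 3, "yaw": 0}, {"tx": 0, "ty": 0, "tz": 0, "yaw": 0}]}}

```text
time_s: 8.95
position: [0.4768, -0.0614, 0.1297]
tool_rot: [[-0.983, 0.173, 0.06], [0.171, 0.985, -0.035], [-0.065, -0.024, -0.998]]
ft_force: [0.0, 0.2, 1.3]
grip_width: 0.0508
```

```bash
python3 -c "
from st import *
togo([.4745,-.0563,.126],-9.5)"
```

```text
8.95 pos [ 0.4768 -0.0614  0.1297] az 170.14 z [ 0.0603 -0.0353 -0.9976] q [ -21.2   21.4   98.1   -0.8   56.5 -100.9] F [0.  0.2 1.3] w 0.0508
cm in tool [0.33 0.47 0.33] yaw -0.006
```

Emit:
{"op": "carry_out", "data": {"rows": [{"tx": 0.3, "ty": 0.45, "tz": 0.4, "yaw": 0}, {"tx": 0, "ty": 0, "tz": 0, "yaw": 0}]}}

```text
time_s: 9.15
position: [0.4754, -0.0578, 0.1267]
tool_rot: [[-0.983, 0.175, 0.061], [0.173, 0.984, -0.036], [-0.067, -0.025, -0.997]]
ft_force: [-0.6, -0.1, 0.9]
grip_width: 0.0509
```

Emit:
{"op": "carry_out", "data": {"rows": [{"tx": 0, "ty": 0, "tz": 0, "yaw": 0}, {"tx": 0, "ty": 0, "tz": 0, "yaw": 0}, {"tx": 0, "ty": 0, "tz": 0, "yaw": 0}, {"tx": 0, "ty": 0, "tz": 0, "yaw": 0}, {"tx": 0, "ty": 0, "tz": 0, "yaw": 0}], "jaw": 1, "squeeze": 60}}

```text
time_s: 9.65
position: [0.4766, -0.0582, 0.1301]
tool_rot: [[-0.982, 0.175, 0.067], [0.173, 0.984, -0.038], [-0.073, -0.026, -0.997]]
ft_force: [-0.8, 0.5, -2.1]
grip_width: 0.0106
```

Emit:
{"op": "carry_out", "data": {"rows": [{"tx": 0, "ty": 0, "tz": -0.5, "yaw": 0}, {"tx": 0, "ty": 0, "tz": -1, "yaw": 0}, {"tx": 0, "ty": 0, "tz": -1.5, "yaw": 0}, {"tx": 0, "ty": 0, "tz": -1.5, "yaw": 0}, {"tx": 0, "ty": 0, "tz": -1.5, "yaw": 0}, {"tx": 0, "ty": 0, "tz": -1.5, "yaw": 0}, {"tx": 0, "ty": 0, "tz": -1.5, "yaw": 0}, {"tx": 0, "ty": 0, "tz": -1.5, "yaw": 0}, {"tx": 0, "ty": 0, "tz": -1.5, "yaw": 0}, {"tx": 0, "ty": 0, "tz": -1.5, "yaw": 0}, {"tx": 0, "ty": 0, "tz": -1.5, "yaw": 0}, {"tx": 0, "ty": 0, "tz": 0, "yaw": 0}]}}

```text
time_s: 10.85
position: [0.4639, -0.0511, 0.2927]
tool_rot: [[-0.982, 0.174, 0.068], [0.172, 0.984, -0.039], [-0.074, -0.026, -0.997]]
ft_force: [-0.6, 0.4, -2.4]
grip_width: 0.0107
```

```bash
python3 -c "
from st import *
togo([.4686,-.2855,.24],-11.5)"
```

```text
10.85 pos [ 0.4639 -0.0511  0.2927] az 170.07 z [ 0.0685 -0.0385 -0.9969] q [ -20.5    9.8   84.4   -0.7   81.3 -100.4] F [-0.6  0.4 -2.4] w 0.0107
cm in tool [ -4.11 -22.85   6.19] yaw 0.027
```

Emit:
{"op": "carry_out", "data": {"rows": [{"tx": -0.6, "ty": -3, "tz": 0, "yaw": 0.027}, {"tx": -0.9, "ty": -4.5, "tz": 0, "yaw": 0}, {"tx": -0.9, "ty": -4.5, "tz": 0, "yaw": 0}, {"tx": -0.9, "ty": -4.5, "tz": 0, "yaw": 0}, {"tx": -0.7, "ty": -4.5, "tz": 0, "yaw": 0}, {"tx": -0.3, "ty": -1.8, "tz": 1, "yaw": 0}, {"tx": 0, "ty": 0, "tz": 3, "yaw": 0}, {"tx": 0, "ty": 0, "tz": 2, "yaw": 0}, {"tx": 0, "ty": 0, "tz": 0, "yaw": 0}]}}

```text
time_s: 11.75
position: [0.462, -0.2936, 0.2362]
tool_rot: [[-0.978, 0.201, 0.065], [0.199, 0.979, -0.035], [-0.071, -0.021, -0.997]]
ft_force: [-0.6, 0.6, -1.4]
grip_width: 0.0107
```

```bash
python3 -c "
from st import *
togo([.4706,-.2853,.20],-11.5);togo([.4706,-.2853,.137],-11.5)"
```

```text
11.75 pos [ 0.462  -0.2936  0.2362] az 168.51 z [ 0.065  -0.0346 -0.9973] q [ -45.4   20.4   79.     1.3   76.5 -124.1] F [-0.6  0.6 -1.4] w 0.0107
cm in tool [-0.42  1.06  3.64] yaw 0.0
11.75 pos [ 0.462  -0.2936  0.2362] az 168.51 z [ 0.065  -0.0346 -0.9973] q [ -45.4   20.4   79.     1.3   76.5 -124.1] F [-0.6  0.6 -1.4] w 0.0107
cm in tool [0.02 1.19 9.92] yaw 0.0
```

Emit:
{"op": "carry_out", "data": {"rows": [{"tx": -0.5, "ty": 1.05, "tz": 1, "yaw": 0}, {"tx": 0, "ty": 0, "tz": 2, "yaw": 0}, {"tx": 0, "ty": 0, "tz": 0, "yaw": 0}]}}

```text
time_s: 12.05
position: [0.4723, -0.2836, 0.2065]
tool_rot: [[-0.977, 0.2, 0.066], [0.198, 0.98, -0.035], [-0.072, -0.021, -0.997]]
ft_force: [0.0, 0.5, -3.1]
grip_width: 0.0112
```

Run:
```python
from st import *
togo([.4706,-.2853,.137],-11.5)
im,p=grab('scene','s8.png'); w,q=grab('wrist','w8.png')
x=cv2.resize(im[215:310,125:235],(440,380),interpolation=cv2.INTER_CUBIC)
y=cv2.resize(w[40:360,80:380],(356,380))
cv2.imwrite('pics/z8.png',np.hstack([x,y])[:,:,::-1])
```

```text
12.05 pos [ 0.4723 -0.2836  0.2065] az 168.53 z [ 0.0663 -0.0351 -0.9972] q [ -43.8   22.2   81.4    1.2   72.3 -122.6] F [ 0.   0.5 -3.1] w 0.0112
cm in tool [ 0.63 -0.06  6.93] yaw 0.001
```

View pics/z8.png

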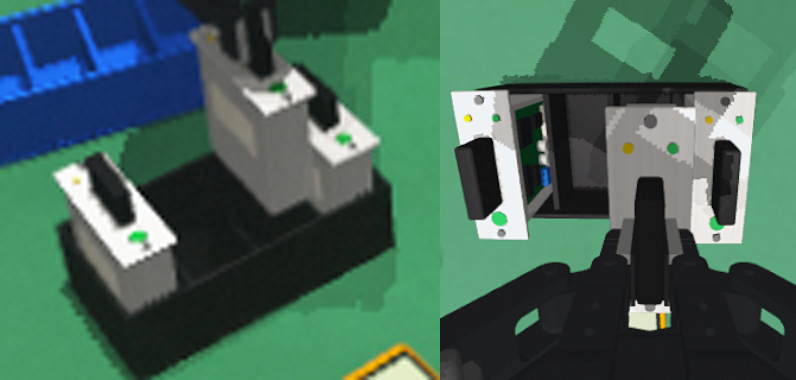

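B hangs upright, square above the cell beside A. I'll lower it.

Emit:
{"op": "carry_out", "data": {"rows": [{"tx": 0.2, "ty": 0, "tz": 2, "yaw": 0}, {"tx": 0.2, "ty": 0, "tz": 2.5, "yaw": 0}, {"tx": 0.1, "ty": 0, "tz": 1.2, "yaw": 0}, {"tx": 0, "ty": 0, "tz": 0, "yaw": 0}]}}

```text
time_s: 12.55
position: [0.4748, -0.2863, 0.1565]
tool_rot: [[-0.977, 0.199, 0.078], [0.196, 0.98, -0.046], [-0.086, -0.03, -0.996]]
ft_force: [0.1, 0.8, -3.1]
grip_width: 0.0109
```

```bash
python3 -c "
from st import *
togo([.4706,-.2853,.136],-11.5)"
```

```text
12.55 pos [ 0.4748 -0.2863  0.1565] az 168.65 z [ 0.0784 -0.046  -0.9959] q [ -43.9   25.2   85.7    1.3   64.  -123. ] F [ 0.1  0.8 -3.1] w 0.0109
cm in tool [0.61 0.07 2.  ] yaw 0.003
```

Emit:
{"op": "carry_out", "data": {"rows": [{"tx": 0.5, "ty": 0.1, "tz": 1, "yaw": 0}, {"tx": 0.1, "ty": 0, "tz": 0.4, "yaw": 0}]}}

```text
time_s: 12.75
position: [0.4715, -0.2854, 0.145]
tool_rot: [[-0.977, 0.199, 0.082], [0.195, 0.979, -0.05], [-0.091, -0.032, -0.995]]
ft_force: [-0.0, 0.5, -3.9]
grip_width: 0.0106
```

Emit:
{"op": "carry_out", "data": {"rows": [{"tx": 0, "ty": 0, "tz": 0.3, "yaw": 0}, {"tx": 0, "ty": 0, "tz": 0.2, "yaw": 0}]}}

```text
time_s: 12.95
position: [0.4729, -0.2862, 0.142]
tool_rot: [[-0.976, 0.199, 0.085], [0.195, 0.979, -0.052], [-0.094, -0.034, -0.995]]
ft_force: [-0.3, 0.9, -1.6]
grip_width: 0.0112
```

Emit:
{"op": "carry_out", "data": {"rows": [{"tx": 0.1, "ty": 0, "tz": 0.3, "yaw": 0}, {"tx": 0, "ty": 0, "tz": 0.2, "yaw": 0}]}}

```text
time_s: 13.15
position: [0.4729, -0.2867, 0.1377]
tool_rot: [[-0.976, 0.199, 0.087], [0.195, 0.979, -0.054], [-0.096, -0.036, -0.995]]
ft_force: [-0.6, -0.3, -3.4]
grip_width: 0.0108
```

Emit:
{"op": "carry_out", "data": {"rows": [{"tx": 0, "ty": 0, "tz": 0.2, "yaw": 0}]}}

```text
time_s: 13.25
position: [0.4732, -0.2869, 0.1358]
tool_rot: [[-0.976, 0.199, 0.087], [0.195, 0.979, -0.054], [-0.096, -0.036, -0.995]]
ft_force: [2.7, -0.9, 5.3]
grip_width: 0.011
```

Emit:
{"op": "carry_out", "data": {"rows": [{"tx": 0, "ty": 0, "tz": 0.15, "yaw": 0}, {"tx": 0, "ty": 0, "tz": 0.1, "yaw": 0}], "squeeze": 20}}

```text
time_s: 13.45
position: [0.4745, -0.2877, 0.1353]
tool_rot: [[-0.976, 0.199, 0.091], [0.195, 0.979, -0.057], [-0.1, -0.038, -0.994]]
ft_force: [-0.3, 2.4, 4.9]
grip_width: 0.0105
```

Emit:
{"op": "carry_out", "data": {"rows": [{"tx": 0, "ty": 0, "tz": 0, "yaw": 0}, {"tx": 0, "ty": 0, "tz": 0, "yaw": 0}, {"tx": 0, "ty": 0, "tz": 0, "yaw": 0}], "jaw": 0.2}}

```text
time_s: 13.75
position: [0.4749, -0.2882, 0.1361]
tool_rot: [[-0.976, 0.199, 0.092], [0.194, 0.979, -0.058], [-0.102, -0.039, -0.994]]
ft_force: [-0.0, -0.2, 0.0]
grip_width: 0.0341
```

Emit:
{"op": "carry_out", "data": {"rows": [{"tx": 0, "ty": 0, "tz": -1, "yaw": 0}, {"tx": 0, "ty": 0, "tz": -2, "yaw": 0}, {"tx": 0, "ty": 0, "tz": -2, "yaw": 0}, {"tx": 0, "ty": 0, "tz": -2, "yaw": 0}, {"tx": 0, "ty": 0, "tz": -2, "yaw": 0}, {"tx": 0, "ty": 0, "tz": -2, "yaw": 0}, {"tx": 0, "ty": 0, "tz": -2, "yaw": 0}, {"tx": 0, "ty": 0, "tz": -2, "yaw": 0}, {"tx": 0, "ty": 0, "tz": 0, "yaw": 0}]}}

```text
time_s: 14.65
position: [0.4598, -0.2787, 0.2967]
tool_rot: [[-0.975, 0.199, 0.094], [0.194, 0.979, -0.061], [-0.105, -0.041, -0.994]]
ft_force: [0.5, -0.8, -0.2]
grip_width: 0.0341
```

Run:
```python
from st import *
st(); im,p=grab('scene','s9.png'); t,pt=grab('top','t9.png')
x=cv2.resize(im[215:310,125:235],(400,345),interpolation=cv2.INTER_CUBIC)
y=cv2.resize(im[150:340,300:400],(182,345)); z=cv2.resize(t[180:270,100:200],(200,180)); z2=cv2.resize(t[20:125,230:290],(94,165))
zz=np.zeros((345,200,3),np.uint8); zz[:180]=z; zz[180:,:94]=z2
cv2.imwrite('pics/z9.png',np.hstack([x,y,zz])[:,:,::-1])
# camera bits: white head and ring in scene & top
```

```text
14.65 pos [ 0.4598 -0.2787  0.2967] az 168.74 z [ 0.0944 -0.061  -0.9937] q [ -44.4   16.1   75.4    1.3   82.2 -123.2] F [ 0.5 -0.8 -0.2] w 0.0341
```

View pics/z9.png

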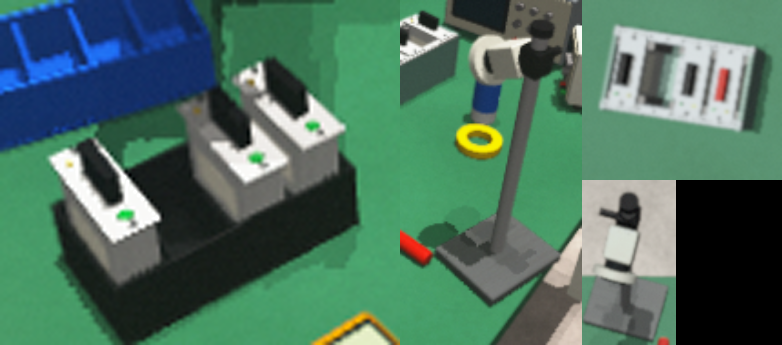

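Both checked modules now stand upright in adjacent cells. The red one is still in its slot, and the camera is undisturbed. The tool has picked up about 6.5° of outward tilt, so before the red grasp I'll test whether pushing at the inner reach limit brings it back.

Emit:
{"op": "carry_out", "data": {"rows": [{"tx": 2.85, "ty": 2.5, "tz": -0.4, "yaw": 0}, {"tx": 2.85, "ty": 2.5, "tz": -0.4, "yaw": 0}, {"tx": 2.85, "ty": 2.5, "tz": -0.4, "yaw": 0}, {"tx": 2.85, "ty": 2.5, "tz": -0.4, "yaw": 0}, {"tx": 2.85, "ty": 2.5, "tz": -0.4, "yaw": 0}, {"tx": 2.85, "ty": 2.5, "tz": -0.4, "yaw": 0}, {"tx": 2.85, "ty": 2.5, "tz": -0.4, "yaw": 0}, {"tx": 2.85, "ty": 2.5, "tz": -0.4, "yaw": 0}]}}

```text
time_s: 15.55
position: [0.266, -0.0287, 0.2861]
tool_rot: [[-0.976, 0.203, 0.075], [0.2, 0.979, -0.045], [-0.083, -0.029, -0.996]]
ft_force: [0.8, -0.3, -0.5]
grip_width: 0.0343
```

Run:
```python
from st import *
s,R=st()
d=np.array([-.839,.545,0]); print('inward tool',(R.T@d).round(3))
# camera foot from the top view, by low-saturation grey mask
t=cv2.imread('pics/top0.png')[:,:,::-1].astype(int); pt=env.camera_params('top')
w=((np.ptp(t,axis=2)<14)&(t.mean(2)>50)&(t.mean(2)<150)).astype(np.uint8); m=np.zeros_like(w); m[82:126,225:290]=1
ys,xs=np.nonzero(w*m); c=max(cv2.findContours(w*m,0,1)[0],key=cv2.contourArea); r=cv2.minAreaRect(c); b=cv2.boxPoints(r)
print(r, quad_world(pt,b,.018))
print(b.round(1).tolist())
```

```text
15.55 pos [ 0.266  -0.0287  0.2861] az 168.4 z [ 0.075  -0.0448 -0.9962] q [-3.230e+01 -1.320e+01  1.075e+02  1.000e-01  8.070e+01 -1.107e+02] F [ 0.8 -0.3 -0.5] w 0.0343
inward tool [ 0.928  0.363 -0.087]
((257.4223937988281, 98.62319946289062), (46.03999710083008, 36.31999969482422), 16.260204315185547) (array([ 0.87705208, -0.02534002,  0.018     ]), np.float64(0.15850601232393538), np.float64(0.12978094561235337), np.float64(73.50459703539059))
[[230.1999969482422, 109.5999984741211], [240.39999389648438, 74.69999694824219], [284.6000061035156, 87.5999984741211], [274.3999938964844, 122.5]]
```

The foot fits at 158×130 mm, centred (0.877,-0.025). That puts the lens at about (0.791, 0.000, 0.33) with the camera axis at azimuth -16.5°. The module has to be tilted 30°, but rows only turn about the tool's z. I'll check how the arm behaves at its outer reach limit, high up and in the clear.

Emit:
{"op": "carry_out", "data": {"rows": [{"tx": 0, "ty": 0, "tz": -3, "yaw": 0}, {"tx": 0, "ty": 0, "tz": -5, "yaw": 0}, {"tx": 0, "ty": 0, "tz": -5, "yaw": 0}, {"tx": 0, "ty": 0, "tz": -5, "yaw": 0}, {"tx": 0, "ty": 0, "tz": -5, "yaw": 0}, {"tx": -2, "ty": 0, "tz": -5, "yaw": 0}, {"tx": -4, "ty": 0, "tz": -3, "yaw": 0}, {"tx": -5, "ty": 0, "tz": 0, "yaw": 0}, {"tx": -5, "ty": 0, "tz": 0, "yaw": 0}, {"tx": -5, "ty": 0, "tz": 0, "yaw": 0}]}}

```text
time_s: 16.55
position: [0.4423, -0.0507, 0.6074]
tool_rot: [[-0.977, 0.201, 0.067], [0.199, 0.979, -0.038], [-0.073, -0.024, -0.997]]
ft_force: [0.2, -0.4, 1.7]
grip_width: 0.0341
```

```bash
python3 -c "
from st import *
st()"
```

```text
16.55 pos [ 0.4423 -0.0507  0.6074] az 168.5 z [ 0.0665 -0.0379 -0.9971] q [ -21.5   10.5   32.3   -0.8  132.8 -100.6] F [ 0.2 -0.4  1.7] w 0.0341
```

Emit:
{"op": "carry_out", "data": {"rows": [{"tx": -5, "ty": 0, "tz": 0, "yaw": 0}, {"tx": -5, "ty": 0, "tz": 0, "yaw": 0}, {"tx": -5, "ty": 0, "tz": 0, "yaw": 0}, {"tx": -5, "ty": 0, "tz": 0, "yaw": 0}]}}

```text
time_s: 16.95
position: [0.5956, -0.0852, 0.5542]
tool_rot: [[-0.977, 0.2, 0.073], [0.198, 0.98, -0.034], [-0.078, -0.019, -0.997]]
ft_force: [0.3, -0.1, 0.9]
grip_width: 0.034
```

```bash
python3 -c "
from st import *
st()"
```

```text
16.95 pos [ 0.5956 -0.0852  0.5542] az 168.56 z [ 0.0729 -0.0339 -0.9968] q [-19.2  29.   12.9  -0.6 133.5 -98.2] F [ 0.3 -0.1  0.9] w 0.034
```

Emit:
{"op": "carry_out", "data": {"rows": [{"tx": -2.8, "ty": 0, "tz": -4.1, "yaw": 0}, {"tx": -2.8, "ty": 0, "tz": -4.1, "yaw": 0}, {"tx": -2.8, "ty": 0, "tz": -4.1, "yaw": 0}, {"tx": -2.8, "ty": 0, "tz": -4.1, "yaw": 0}]}}

```text
time_s: 17.35
position: [0.5804, -0.0877, 0.5835]
tool_rot: [[-0.969, 0.199, 0.145], [0.195, 0.98, -0.042], [-0.15, -0.013, -0.989]]
ft_force: [-1.0, -0.4, 0.5]
grip_width: 0.0341
```

```bash
python3 -c "
from st import *
st()"
```

```text
17.35 pos [ 0.5804 -0.0877  0.5835] az 168.63 z [ 0.145  -0.0421 -0.9885] q [-20.4  26.3  12.7   0.9 132.4 -98.4] F [-1.  -0.4  0.5] w 0.0341
```

Pulling radially at the reach limit tilts the tool outward by about 1° per row, and later moves keep the tilt, so that is how I'll get the 30° once the module is held. Next I'll look at the red module from near.

Emit:
{"op": "carry_out", "data": {"rows": [{"tx": 2.3, "ty": 2.9, "tz": 2.5, "yaw": 0}, {"tx": 2.3, "ty": 2.9, "tz": 2.5, "yaw": 0}, {"tx": 2.3, "ty": 2.9, "tz": 2.5, "yaw": 0}, {"tx": 2.3, "ty": 2.9, "tz": 2.5, "yaw": 0}, {"tx": 2.3, "ty": 2.9, "tz": 2.5, "yaw": 0}, {"tx": 2.3, "ty": 2.9, "tz": 2.5, "yaw": 0}, {"tx": 2.3, "ty": 2.9, "tz": 2.5, "yaw": 0}, {"tx": 2.3, "ty": 2.9, "tz": 2.5, "yaw": 0}, {"tx": 2.3, "ty": 2.9, "tz": 2.5, "yaw": 0}, {"tx": 2, "ty": 2, "tz": 2, "yaw": 0}, {"tx": 0, "ty": 0, "tz": 0, "yaw": 0}]}}

```text
time_s: 18.45
position: [0.4459, 0.2263, 0.3165]
tool_rot: [[-0.957, 0.204, 0.204], [0.199, 0.979, -0.045], [-0.209, -0.003, -0.978]]
ft_force: [0.3, -0.7, 0.4]
grip_width: 0.034
```

Run:
```python
from st import *
st(); im,p=grab('wrist','w10.png'); np.save('w10.npy',p['view'])
i=im.astype(int); m=((i[:,:,0]>110)&(i[:,:,1]<70)&(i[:,:,2]<70)).astype(np.uint8)
for c in cv2.findContours(m,0,2)[0]:
    if cv2.contourArea(c)>80: r=cv2.minAreaRect(c); print(np.round(r[0],1),np.round(r[1],1),r[2],[onz(p,r[0],.142).round(4)])
t=cv2.imread('pics/t9.png')[:,:,::-1].astype(int); m=((t[:,:,0]>110)&(t[:,:,1]<80)&(t[:,:,2]<80)).astype(np.uint8); m[:190]=0
for c in cv2.findContours(m,0,2)[0]:
    r=cv2.minAreaRect(c); print('top',r, onz(env.camera_params('top'),r[0],.142))
```

```text
18.45 pos [0.4459 0.2263 0.3165] az 168.27 z [ 0.2041 -0.0451 -0.9779] q [ 16.1  10.5  80.3  -5.9  78.6 -61.5] F [ 0.3 -0.7  0.4] w 0.034
[ 37.6 285.2] [56.4  5. ] 62.81888961791992 [array([ 0.5896, -0.1402,  0.142 ])]
[265.  145.5] [43. 10.] 90.0 [array([0.4483, 0.2349, 0.142 ])]
top ((170.6320037841797, 222.02398681640625), (1.4310835599899292, 14.310836791992188), 10.30484676361084) [0.45117034 0.22827342 0.142     ]
```

View pics/w10.png

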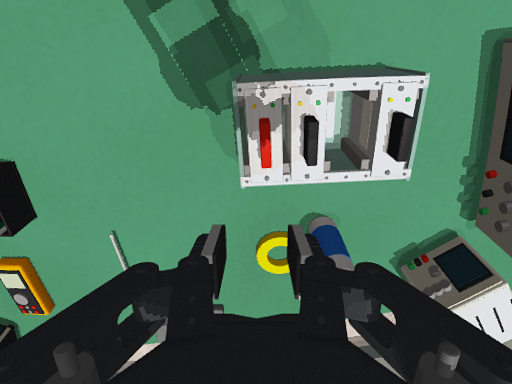

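Red handle at (265,145), lamps at (253,105) and (272,105) on the robot side. So the module's +x points away from the robot and its board faces world +y. I can use the present half-turn of the tool.

Run:
```python
from st import *
p=env.camera_params('wrist'); p['view']=np.load('w10.npy'); pt=env.camera_params('top')
print(tri([ray(p,(265,145.5)),ray(pt,(170.6,222.0))]))
Q=[(236,82),(428,74),(411,180),(242,187)]
print('frame',quad_world(p,Q,.108),[onz(p,q,.108).round(4) for q in Q])
P=[(249,92),(284,90),(282,180),(250,182)]
print('panel',quad_world(p,P,.112))
im=cv2.imread('pics/w10.png')[:,:,::-1].astype(int); m=((im[:,:,0]>110)&(im[:,:,1]<70)&(im[:,:,2]<70)); m[:,:200]=0;m[220:]=0
ys,xs=np.nonzero(m); print(xs.min(),xs.max(),ys.min(),ys.max(), im[ys.min()+8:ys.max():8,258:274,0].tolist())
for v in (ys.min(),ys.max()): print(onz(p,(xs[ys==v].mean(),v),.142))
togo([.45,.233,.137],-11)
```

```text
(array([0.45279399, 0.23319865, 0.12547188]), [np.float64(0.0014253854891639068), np.float64(0.0014253854891640495)])
frame (array([0.46177719, 0.31093955, 0.108     ]), np.float64(0.20924999132215605), np.float64(0.12853310401256643), np.float64(81.39915792815239)) [array([0.383 , 0.2167, 0.108 ]), array([0.4143, 0.4236, 0.108 ]), array([0.542 , 0.4092, 0.108 ]), array([0.5078, 0.1943, 0.108 ])]
panel (array([0.45107115, 0.23657159, 0.112     ]), np.float64(0.10722168635119694), np.float64(0.037718375869642704), np.float64(-10.603289385575223))
260 496 124 177 [[147, 120, 113, 120, 120, 119, 120, 119, 120, 120, 118, 114, 145, 203, 223, 222], [151, 142, 113, 128, 118, 119, 115, 162, 214, 206, 190, 173, 123, 192, 229, 226], [148, 141, 111, 171, 224, 220, 220, 219, 219, 219, 220, 217, 196, 193, 225, 226], [202, 142, 155, 191, 215, 218, 218, 218, 218, 218, 219, 218, 205, 192, 215, 226], [225, 226, 214, 175, 205, 219, 217, 217, 217, 217, 217, 217, 213, 197, 205, 227], [224, 224, 222, 224, 223, 222, 225, 224, 225, 225, 225, 225, 225, 225, 225, 225]]
[0.42569121 0.23873712 0.142     ]
[0.53773705 0.48958844 0.142     ]
18.5 pos [0.4472 0.2255 0.3185] az 168.21 z [ 0.2074 -0.0448 -0.9772] q [ 16.   10.5  80.1  -5.9  78.7 -61.6] F [ 0.5 -0.5  1.1] w 0.0342
cm in tool [ 3.73  0.82 17.76] yaw -0.014
```

Emit:
{"op": "carry_out", "data": {"rows": [{"tx": 1.0, "ty": 0.6, "tz": 4, "yaw": -0.049}, {"tx": 1.0, "ty": 0.5, "tz": 4, "yaw": 0}, {"tx": 0.6, "ty": 0, "tz": 4, "yaw": 0}, {"tx": 0, "ty": 0, "tz": 1, "yaw": 0}, {"tx": 0, "ty": 0, "tz": 0, "yaw": 0}, {"tx": 0, "ty": 0, "tz": 0, "yaw": 0}]}}

```text
time_s: 19.1
position: [0.46, 0.2325, 0.198]
tool_rot: [[-0.958, 0.161, 0.237], [0.156, 0.987, -0.038], [-0.24, 0.0, -0.971]]
ft_force: [0.2, -1.0, 0.9]
grip_width: 0.0341
```

```bash
cat > red.py <<'E'
from st import *
st(); im,p=grab('wrist','w11_%d.png'%(env.observe()['time_s']*100)); i=im.astype(int)
m=((i[:,:,0]>90)&(i[:,:,1]<75)&(i[:,:,2]<75)).astype(np.uint8); m[:,:180]=0
cs=[c for c in cv2.findContours(m,0,2)[0] if 150<cv2.contourArea(c)]
for c in cs:
    r=cv2.minAreaRect(c); b=cv2.boxPoints(r); print(np.round(r[0],1),np.round(r[1],1),'world@.142',quad_world(p,b,.142))
# bright red = top face
m2=((i[:,:,0]>170)&(i[:,:,1]<75)&(i[:,:,2]<75)).astype(np.uint8); m2[:,:180]=0
c=max(cv2.findContours(m2,0,2)[0],key=cv2.contourArea); print('bright',quad_world(p,cv2.boxPoints(cv2.minAreaRect(c)),.142))
togo([.451,.236,.137],-9)
E
python3 red.py
```

```text
19.1 pos [0.46   0.2325 0.198 ] az 170.74 z [ 0.237  -0.0382 -0.9708] q [ 16.4  17.2  92.2  -7.   58.3 -61.3] F [ 0.2 -1.   0.9] w 0.0341
[257.  174.5] [79. 18.] world@.142 (array([0.44476809, 0.23552066, 0.142     ]), np.float64(0.05689953634472489), np.float64(0.01075600131541548), np.float64(-8.299304532947787))
bright (array([0.46418223, 0.23272013, 0.142     ]), np.float64(0.017668029249143524), np.float64(0.00998267183022971), np.float64(-8.378301570012766))
19.15 pos [0.4602 0.2326 0.1983] az 170.73 z [ 0.238  -0.0379 -0.9705] q [ 16.5  17.1  92.2  -7.   58.2 -61.2] F [0.4 0.5 0.8] w 0.0343
cm in tool [2.41 0.18 5.72] yaw -0.005
```

Emit:
{"op": "carry_out", "data": {"rows": [{"tx": 1.2, "ty": 0.1, "tz": 2.5, "yaw": -0.01}, {"tx": 1.2, "ty": 0, "tz": 2.5, "yaw": 0}, {"tx": 0, "ty": 0, "tz": 0.4, "yaw": 0}, {"tx": 0, "ty": 0, "tz": 0, "yaw": 0}]}}

```text
time_s: 19.55
position: [0.4549, 0.236, 0.1473]
tool_rot: [[-0.955, 0.152, 0.254], [0.148, 0.988, -0.034], [-0.256, 0.005, -0.967]]
ft_force: [-0.4, -0.2, 0.5]
grip_width: 0.0341
```

```bash
python3 -c "
from st import *
togo([.450,.2353,.136],-8.6)"
```

```text
19.55 pos [0.4549 0.236  0.1473] az 171.2 z [ 0.2536 -0.0337 -0.9667] q [ 17.1  20.4  97.6  -8.2  48.8 -59.5] F [-0.4 -0.2  0.5] w 0.0341
cm in tool [ 0.75 -0.15  0.97] yaw -0.003
```

Emit:
{"op": "carry_out", "data": {"rows": [{"tx": 0.7, "ty": -0.15, "tz": 1.1, "yaw": 0}, {"tx": 0, "ty": 0, "tz": 0, "yaw": 0}]}}

```text
time_s: 19.75
position: [0.453, 0.2355, 0.1384]
tool_rot: [[-0.954, 0.152, 0.259], [0.148, 0.988, -0.032], [-0.261, 0.008, -0.965]]
ft_force: [-0.7, -0.0, 0.0]
grip_width: 0.034
```

Emit:
{"op": "carry_out", "data": {"rows": [{"tx": 0, "ty": 0, "tz": 0, "yaw": 0}, {"tx": 0, "ty": 0, "tz": 0, "yaw": 0}, {"tx": 0, "ty": 0, "tz": 0, "yaw": 0}, {"tx": 0, "ty": 0, "tz": 0, "yaw": 0}], "jaw": 1, "squeeze": 110}}

```text
time_s: 20.15
position: [0.4547, 0.2358, 0.1419]
tool_rot: [[-0.953, 0.152, 0.264], [0.149, 0.988, -0.031], [-0.265, 0.01, -0.964]]
ft_force: [-0.3, -0.6, -3.7]
grip_width: 0.0095
```

```bash
python3 -c "
from st import *
s,R=st(); print(R.round(4).tolist()); print('up 10cm tool',(R.T@[0,0,10]).round(2))
np.savez('grasp.npz',R=R,pos=s['position'])"
```

```text
20.15 pos [0.4547 0.2358 0.1419] az 171.1 z [ 0.2635 -0.0312 -0.9641] q [ 17.1  20.7  98.4  -8.4  47.1 -59.1] F [-0.3 -0.6 -3.7] w 0.0095
[[-0.9526, 0.152, 0.2635], [0.1491, 0.9883, -0.0312], [-0.2652, 0.0096, -0.9641]]
up 10cm tool [-2.65  0.1  -9.64]
```

Emit:
{"op": "carry_out", "data": {"rows": [{"tx": -0.27, "ty": 0, "tz": -0.96, "yaw": 0}, {"tx": -0.53, "ty": 0, "tz": -1.93, "yaw": 0}, {"tx": -0.53, "ty": 0, "tz": -1.93, "yaw": 0}]}}

```text
time_s: 20.45
position: [0.4534, 0.2349, 0.1919]
tool_rot: [[-0.954, 0.152, 0.257], [0.149, 0.988, -0.033], [-0.259, 0.007, -0.966]]
ft_force: [0.5, 0.6, -2.6]
grip_width: 0.0097
```

```bash
python3 -c "
from st import *
s,R=st();g=np.load('grasp.npz'); x=g['pos']+[0,0,.15]; togo(x,-8.9)"
```

```text
20.45 pos [0.4534 0.2349 0.1919] az 171.14 z [ 0.2567 -0.033  -0.9659] q [ 17.   16.8  94.2  -7.4  55.5 -60.7] F [ 0.5  0.6 -2.6] w 0.0097
20.45 pos [0.4534 0.2349 0.1919] az 171.14 z [ 0.2567 -0.033  -0.9659] q [ 17.   16.8  94.2  -7.4  55.5 -60.7] F [ 0.5  0.6 -2.6] w 0.0097
cm in tool [-2.71  0.17 -9.63] yaw 0.001
```

Emit:
{"op": "carry_out", "data": {"rows": [{"tx": -0.55, "ty": 0.05, "tz": -1.93, "yaw": 0}, {"tx": -0.55, "ty": 0.05, "tz": -1.93, "yaw": 0}, {"tx": -0.55, "ty": 0, "tz": -1.93, "yaw": 0}, {"tx": -0.55, "ty": 0, "tz": -1.93, "yaw": 0}, {"tx": -0.8, "ty": 0, "tz": -2.9, "yaw": 0}, {"tx": -0.8, "ty": 0, "tz": -2.9, "yaw": 0}, {"tx": 0, "ty": 0, "tz": 0, "yaw": 0}]}}

```text
time_s: 21.15
position: [0.4533, 0.2345, 0.3447]
tool_rot: [[-0.954, 0.151, 0.26], [0.148, 0.988, -0.03], [-0.262, 0.009, -0.965]]
ft_force: [0.3, 0.4, -2.4]
grip_width: 0.0097
```

```bash
cat > fin.py <<'E'
from st import *
# module in tool: at grasp the module was upright, yaw from the frame
g=np.load('grasp.npz'); a=np.radians(-8.8)
R0=np.array([[np.cos(a),-np.sin(a),0],[np.sin(a),np.cos(a),0],[0,0,1.]]); G=g['R'].T@R0
r0=g['R'].T@(np.array([.4505,.2355,.008])-g['pos'])   # underside centre in tool
L=np.array([.791,.000,.33]); b=np.radians(-16.5)
import os
if os.path.exists('lens.npy'): L=np.load('lens.npy')[:3]; b=np.load('lens.npy')[3]
e=np.array([np.cos(b),np.sin(b),0]); n=.866*e+[0,0,.5]; up=-.5*e+[0,0,.866]; Rf=np.column_stack([np.cross(n,up),n,up])
Tf=Rf@G.T; board=L-.18*n; under=board-.018*n-.052*up; tcp=under-Tf@r0
def rep():
    s,R=st(); M=R@G; d=Tf[:,2]-R[:,2]
    print('target tcp',tcp.round(3),'tool z',Tf[:,2].round(3),'x',Tf[:,0].round(3)); print('dz',d.round(3),'stretch az',np.degrees(np.arctan2(d[1],d[0])).round(1),'mag',np.linalg.norm(d).round(3))
    rv=R.T@cv2.Rodrigues(Tf@R.T)[0].ravel(); print('rotvec to go, tool axes deg',np.degrees(rv).round(1),'togo cm',(R.T@(tcp-s['position'])*100).round(2))
    U=s['position']+R@r0; print('module under',U.round(3),'n',M[:,1].round(3),'up',M[:,2].round(3)); bd=U+M@[0,.018,.052]; dd=L-bd
    print('board',bd.round(3),'dist',np.linalg.norm(dd).round(3),'off across/up mm',(dd@np.cross(n,up)*1000).round(1),(dd@up*1000).round(1),'n err deg',np.degrees(np.arccos(min(1,M[:,1]@n))).round(2))
    return s,R
if __name__=='__main__': rep()
E
python3 fin.py
```

```text
21.15 pos [0.4533 0.2345 0.3447] az 171.17 z [ 0.2602 -0.0305 -0.9651] q [ 16.9   9.5  77.5  -6.1  79.1 -63.9] F [ 0.3  0.4 -2.4] w 0.0097
target tcp [0.587 0.056 0.302] tool z [ 0.395 -0.394 -0.83 ] x [ 0.402  0.886 -0.229]
dz [ 0.135 -0.363  0.135] stretch az -69.7 mag 0.41
rotvec to go, tool axes deg [  3.6 -26.6  97.6] togo cm [-14.28 -15.66   8.1 ]
module under [0.449 0.234 0.211] n [ 0.152  0.988 -0.   ] up [ 0.003 -0.     1.   ]
board [0.451 0.252 0.263] dist 0.428 off across/up mm 145.2 -140.4 n err deg 96.72
```

The module is out and free, with a load of about 2.4 N. The stretch direction needed is azimuth about -70°, so I'll swing over there, high up, and turn the module by +98° yaw on the way.

Emit:
{"op": "carry_out", "data": {"rows": [{"tx": -0.1, "ty": -2, "tz": -2, "yaw": 0}, {"tx": -0.15, "ty": -3.5, "tz": -2, "yaw": 0}, {"tx": -0.15, "ty": -4.5, "tz": -1.6, "yaw": 0}, {"tx": -0.15, "ty": -4.5, "tz": -1.6, "yaw": 0}, {"tx": -0.15, "ty": -4.5, "tz": -1.6, "yaw": 0}, {"tx": -0.15, "ty": -4.5, "tz": -1.6, "yaw": 0}, {"tx": -0.15, "ty": -4.5, "tz": -1.6, "yaw": 0}, {"tx": -0.15, "ty": -4.5, "tz": -1.6, "yaw": 0}, {"tx": -0.15, "ty": -4.5, "tz": -1.6, "yaw": 0}, {"tx": -0.15, "ty": -4.5, "tz": -1.6, "yaw": 0}, {"tx": -0.15, "ty": -4.5, "tz": -1.6, "yaw": 0}, {"tx": -0.15, "ty": -4.5, "tz": -1.6, "yaw": 0}]}}

```text
time_s: 22.35
position: [0.3356, -0.2733, 0.5326]
tool_rot: [[-0.96, 0.141, 0.243], [0.139, 0.99, -0.023], [-0.244, 0.011, -0.97]]
ft_force: [1.3, -0.3, -3.4]
grip_width: 0.0094
```

Emit:
{"op": "carry_out", "data": {"rows": [{"tx": -0.15, "ty": -4.5, "tz": -1.6, "yaw": 0}, {"tx": -0.15, "ty": -4.5, "tz": -1.6, "yaw": 0}, {"tx": -0.1, "ty": -3, "tz": -1, "yaw": 0}, {"tx": 0, "ty": 0, "tz": 0, "yaw": 0.1}, {"tx": 0, "ty": 0, "tz": 0, "yaw": 0.14}, {"tx": 0, "ty": 0, "tz": 0, "yaw": 0.14}, {"tx": 0, "ty": 0, "tz": 0, "yaw": 0.14}, {"tx": 0, "ty": 0, "tz": 0, "yaw": 0.14}, {"tx": 0, "ty": 0, "tz": 0, "yaw": 0.14}, {"tx": 0, "ty": 0, "tz": 0, "yaw": 0.14}, {"tx": 0, "ty": 0, "tz": 0, "yaw": 0.14}, {"tx": 0, "ty": 0, "tz": 0, "yaw": 0.14}]}}

```text
time_s: 23.55
position: [0.3079, -0.4074, 0.559]
tool_rot: [[-0.139, 0.962, 0.234], [0.99, 0.143, -0.002], [-0.035, 0.231, -0.972]]
ft_force: [-0.1, 0.7, -2.9]
grip_width: 0.0093
```

Run:
```python
from fin import *
s,R=rep(); ps=env.camera_params('scene'); pt=env.camera_params('top')
print('lens in scene',proj(ps,L),'top',proj(pt,L))
def ring(p,rad): 
    k=np.cross(n,up); return np.array([proj(p,L+rad*(np.cos(t)*k+np.sin(t)*up)) for t in np.linspace(0,6.28,24)])
for nm,p in(('scene',ps),('top',pt)):
    q=ring(p,.036); print(nm,'ring bbox',q.min(0).round(1),q.max(0).round(1))
im=cv2.imread('pics/sc0.png')[:,:,::-1].astype(int); 
for v in range(164,202,3): print(v,''.join('#' if x.min()>190 else '+' if x.min()>140 else '-' if x.max()<60 else '.' for x in im[v,330:385]))
t=cv2.imread('pics/top0.png')[:,:,::-1].astype(int)
for v in range(62,90,2): print(v,''.join('#' if x.min()>200 else '+' if x.min()>140 else '-' if x.max()<60 else '.' for x in t[v,232:272]))
d=np.array([np.cos(np.radians(s['q'][0])),np.sin(np.radians(s['q'][0])),0]); print('out dir tool',(R.T@d).round(3),'up tool',(R.T@[0,0,1]).round(3))
```

```text
23.55 pos [ 0.3079 -0.4074  0.559 ] az 97.98 z [ 0.2337 -0.0016 -0.9723] q [-72.4  13.6  37.8  15.5 123.5 -71.5] F [-0.1  0.7 -2.9] w 0.0093
target tcp [0.587 0.056 0.302] tool z [ 0.395 -0.394 -0.83 ] x [ 0.402  0.886 -0.229]
dz [ 0.161 -0.392  0.142] stretch az -67.7 mag 0.447
rotvec to go, tool axes deg [-13.3 -22.4  25.6] togo cm [42.9  27.55 31.39]
module under [ 0.33  -0.369  0.433] n [0.964 0.145 0.222] up [-0.179 -0.26   0.949]
board [ 0.338 -0.38   0.486] dist 0.611 off across/up mm -492.6 -298.2 n err deg 28.83
lens in scene [346.34686438 183.26561949] top [249.0644886   84.43058153]
scene ring bbox [335.8 169.5] [356.5 197. ]
top ring bbox [235.2  80.3] [262.7  88.7]
164 ................------------.............-------------.
167 ..------...............-----.............-------------.
170 .......-----..+#########++.................----------..
173 ...........+############################...............
176 .........+#######+######+++++++#####-------........----
179 ........+++#####.-..............+##+-------------------
182 ..........+####+---..............++--------------
[... 349 characters left out ...]
.................
62 ++++++++++++++#################+.+++++++
64 +++++++++++++#################+..+++++++
66 +++++++++++++#################+.++++++++
68 +++++++++++++################+..++++++++
70 +++++++++++++...++++########++.+++++++++
72 +++++++++++++.----.....++++++..+++++++++
74 ++++++++++++.-------------....++++++++++
76 +++++++++++++++...-----------.++++++++++
78 ++++++++++#######++++.........++++++++++
80 +++++++++++###########++++++++++++++++++
82 ..............+++#####+++++++++.........
84 .....................+++++++++..........
86 .......................--...............
88 ........................................
out dir tool [-0.985  0.154  0.072] up tool [-0.035  0.231 -0.972]
```

Emit:
{"op": "carry_out", "data": {"rows": [{"tx": -3, "ty": 1.4, "tz": -3.5, "yaw": 0}, {"tx": -3, "ty": 1.4, "tz": -3.5, "yaw": 0}, {"tx": -3, "ty": 1.4, "tz": -3.5, "yaw": 0}, {"tx": -3, "ty": 1.4, "tz": -3.5, "yaw": 0}, {"tx": -3, "ty": 1.4, "tz": -3.5, "yaw": 0}, {"tx": -3, "ty": 1.4, "tz": -3.5, "yaw": 0}, {"tx": -3, "ty": 1.4, "tz": -3.5, "yaw": 0}, {"tx": -3, "ty": 1.4, "tz": -3.5, "yaw": 0}]}}

```text
time_s: 24.35
position: [0.2943, -0.4786, 0.6256]
tool_rot: [[-0.103, 0.943, 0.317], [0.988, 0.134, -0.079], [-0.117, 0.305, -0.945]]
ft_force: [-0.1, 0.7, -2.7]
grip_width: 0.0096
```

```bash
cat >> fin.py <<'E'
def dirs():
    s=env.observe();R=np.array(s['tool_rot']); q=np.radians(s['q'][0])
    for d in ([np.cos(q),np.sin(q),0],[0,0,1]): print('out/up in tool',(R.T@d).round(3))
E
python3 - <<'E'
from fin import *
rep();dirs()
pt=env.camera_params('top');ps=env.camera_params('scene'); print(tri([ray(pt,(251.5,81.5)),ray(ps,(347,182))]))
E
```

```text
24.35 pos [ 0.2943 -0.4786  0.6256] az 95.93 z [ 0.3166 -0.0792 -0.9453] q [-77.9  22.8  12.7  23.8 133.4 -66.8] F [-0.1  0.7 -2.7] w 0.0096
target tcp [0.587 0.056 0.302] tool z [ 0.395 -0.394 -0.83 ] x [ 0.402  0.886 -0.229]
dz [ 0.078 -0.314  0.115] stretch az -76.0 mag 0.344
rotvec to go, tool axes deg [ -8.  -18.3  24.5] togo cm [53.61 24.91 35.58]
module under [ 0.329 -0.45   0.499] n [0.946 0.135 0.295] up [-0.269 -0.184  0.945]
board [ 0.332 -0.457  0.554] dist 0.686 off across/up mm -568.8 -349.0 n err deg 25.86
out/up in tool [-0.987  0.067  0.144]
out/up in tool [-0.117  0.305 -0.945]
(array([ 0.79508854, -0.00616513,  0.33837688]), [np.float64(7.013049822738347e-05), np.float64(7.013049822726037e-05)])
```

Emit:
{"op": "carry_out", "data": {"rows": [{"tx": -0.5, "ty": -3.5, "tz": 2, "yaw": 0}, {"tx": -1, "ty": -4.3, "tz": 0.5, "yaw": 0}, {"tx": -1, "ty": -4.3, "tz": -0.3, "yaw": 0}, {"tx": -1, "ty": -4.3, "tz": -0.3, "yaw": 0}, {"tx": -1, "ty": -3, "tz": -0.3, "yaw": 0}, {"tx": -3.2, "ty": 0.4, "tz": -3.8, "yaw": 0}, {"tx": -3.2, "ty": 0.4, "tz": -3.8, "yaw": 0}, {"tx": -3.2, "ty": 0.4, "tz": -3.8, "yaw": 0}, {"tx": -3.2, "ty": 0.4, "tz": -3.8, "yaw": 0}, {"tx": -3.2, "ty": 0.4, "tz": -3.8, "yaw": 0}]}}

```text
time_s: 25.35
position: [0.0799, -0.5694, 0.6179]
tool_rot: [[-0.066, 0.932, 0.356], [0.976, 0.135, -0.172], [-0.208, 0.336, -0.919]]
ft_force: [0.5, 0.3, -3.0]
grip_width: 0.0095
```

Run:
```python
from fin import *
np.save('lens.npy',[.791,-.002,.331,np.radians(-16.5)])
rep();dirs()
```

```text
25.35 pos [ 0.0799 -0.5694  0.6179] az 93.9 z [ 0.356  -0.1717 -0.9186] q [-103.4   24.4   12.7   31.9  133.   -85.4] F [ 0.5  0.3 -3. ] w 0.0095
target tcp [0.587 0.056 0.302] tool z [ 0.395 -0.394 -0.83 ] x [ 0.402  0.886 -0.229]
dz [ 0.039 -0.222  0.088] stretch az -80.1 mag 0.242
rotvec to go, tool axes deg [ -5.  -13.1  24.4] togo cm [64.24 45.11 36.3 ]
module under [ 0.121 -0.553  0.491] n [0.935 0.135 0.327] up [-0.317 -0.092  0.944]
board [ 0.121 -0.555  0.546] dist 0.897 off across/up mm -722.8 -429.6 n err deg 24.92
out/up in tool [-0.934 -0.348  0.084]
out/up in tool [-0.208  0.336 -0.919]
```

Emit:
{"op": "carry_out", "data": {"rows": [{"tx": -3.5, "ty": 0.3, "tz": -3.5, "yaw": 0}, {"tx": -3.5, "ty": 0.3, "tz": -3.5, "yaw": 0}, {"tx": -3.5, "ty": 0.3, "tz": -3.5, "yaw": 0}, {"tx": -3.5, "ty": 0.3, "tz": -3.5, "yaw": 0}, {"tx": -3.5, "ty": 0.3, "tz": -3.5, "yaw": 0}, {"tx": -3.5, "ty": 0.3, "tz": -3.5, "yaw": 0}, {"tx": -3.5, "ty": 0.3, "tz": -3.5, "yaw": 0}, {"tx": -3.5, "ty": 0.3, "tz": -3.5, "yaw": 0}]}}

```text
time_s: 26.15
position: [0.021, -0.5563, 0.6735]
tool_rot: [[0.008, 0.917, 0.398], [0.918, 0.151, -0.367], [-0.397, 0.368, -0.841]]
ft_force: [-0.3, 0.4, -3.0]
grip_width: 0.0089
```

```bash
python3 -c "
from fin import *
rep();dirs()"
```

```text
26.15 pos [ 0.021  -0.5563  0.6735] az 89.52 z [ 0.398  -0.3667 -0.8409] q [-113.3   20.    12.7   40.1  127.6  -87.2] F [-0.3  0.4 -3. ] w 0.0089
target tcp [0.587 0.054 0.303] tool z [ 0.395 -0.394 -0.83 ] x [ 0.402  0.886 -0.229]
dz [-0.003 -0.027  0.011] stretch az -96.7 mag 0.029
rotvec to go, tool axes deg [-0.2 -1.7 24.8] togo cm [71.15 47.53 31.26]
module under [ 0.07  -0.567  0.549] n [0.921 0.149 0.359] up [-0.377  0.112  0.92 ]
board [ 0.067 -0.559  0.604] dist 0.953 off across/up mm -739.5 -504.1 n err deg 24.79
out/up in tool [-0.846 -0.502  0.179]
out/up in tool [-0.397  0.368 -0.841]
```

The orientation is within about 2° of target apart from yaw. I'll return to a waypoint in front of the camera and yaw there.

Emit:
{"op": "carry_out", "data": {"rows": [{"tx": 2.5, "ty": 1.7, "tz": 0.6, "yaw": 0}, {"tx": 3.8, "ty": 2.6, "tz": 0.9, "yaw": 0}, {"tx": 3.8, "ty": 2.6, "tz": 0.9, "yaw": 0}, {"tx": 3.8, "ty": 2.6, "tz": 0.9, "yaw": 0}, {"tx": 3.8, "ty": 2.6, "tz": 0.9, "yaw": 0}, {"tx": 3.8, "ty": 2.6, "tz": 0.9, "yaw": 0}, {"tx": 3.8, "ty": 2.6, "tz": 0.9, "yaw": 0}, {"tx": 3.8, "ty": 2.6, "tz": 0.9, "yaw": 0}, {"tx": 3.8, "ty": 2.6, "tz": 0.9, "yaw": 0}, {"tx": 3.8, "ty": 2.6, "tz": 0.9, "yaw": 0}, {"tx": 3.8, "ty": 2.6, "tz": 0.9, "yaw": 0}, {"tx": 3, "ty": 2, "tz": 0.7, "yaw": 0}]}}

```text
time_s: 27.35
position: [0.3278, -0.1592, 0.5237]
tool_rot: [[0.033, 0.917, 0.398], [0.914, 0.133, -0.382], [-0.403, 0.377, -0.834]]
ft_force: [1.5, -1.5, -3.0]
grip_width: 0.0098
```

```bash
python3 -c "
from fin import *
s,R=rep(); print((R.T@(np.array([.50,.06,.42])-s['position'])*100).round(2))"
```

```text
27.35 pos [ 0.3278 -0.1592  0.5237] az 87.92 z [ 0.3985 -0.3823 -0.8337] q [-45.3 -15.7  77.4   0.8  84.8 -48.2] F [ 1.5 -1.5 -3. ] w 0.0098
target tcp [0.587 0.054 0.303] tool z [ 0.395 -0.394 -0.83 ] x [ 0.402  0.886 -0.229]
dz [-0.004 -0.011  0.004] stretch az -108.0 mag 0.012
rotvec to go, tool axes deg [ 0.1 -0.7 23.6] togo cm [29.25 18.28 20.54]
module under [ 0.378 -0.172  0.4  ] n [0.92  0.131 0.368] up [-0.384  0.127  0.914]
board [ 0.375 -0.163  0.454] dist 0.463 off across/up mm -272.9 -283.5 n err deg 23.62
[24.79 14.79  7.13]
```

Emit:
{"op": "carry_out", "data": {"rows": [{"tx": 3.5, "ty": 2.1, "tz": 1, "yaw": 0}, {"tx": 3.5, "ty": 2.1, "tz": 1, "yaw": 0}, {"tx": 3.5, "ty": 2.1, "tz": 1, "yaw": 0}, {"tx": 3.5, "ty": 2.1, "tz": 1, "yaw": 0}, {"tx": 3.5, "ty": 2.1, "tz": 1, "yaw": 0}, {"tx": 3.5, "ty": 2.1, "tz": 1, "yaw": 0}, {"tx": 3, "ty": 1.8, "tz": 1, "yaw": 0}, {"tx": 0, "ty": 0, "tz": 0, "yaw": 0.13}, {"tx": 0, "ty": 0, "tz": 0, "yaw": 0.14}, {"tx": 0, "ty": 0, "tz": 0, "yaw": 0.1}, {"tx": 0, "ty": 0, "tz": 0, "yaw": 0}, {"tx": 0, "ty": 0, "tz": 0, "yaw": 0}]}}

```text
time_s: 28.55
position: [0.4976, 0.0668, 0.4172]
tool_rot: [[0.367, 0.839, 0.402], [0.904, -0.219, -0.367], [-0.219, 0.498, -0.839]]
ft_force: [-0.7, -0.1, -4.1]
grip_width: 0.0096
```

Run:
```python
from fin import *
rep()
# check of how the module sits in the jaws: panel corners etc in the wrist picture
im,p=grab('wrist','w12.png'); s=env.observe();R=np.array(s['tool_rot']);M=R@G;U=s['position']+R@r0
for x,y in((-.056,-.02),(-.056,.02),(.056,-.02),(.056,.02)): print('panel corner pred',(x,y),proj(p,U+M@[x,y,.104]).round(1))
for x in(-.025,.025): print('handle top end pred',proj(p,U+M@[x,0,.134]).round(1))
i=im.astype(int)
for v in range(110,250,8): print(v,''.join('R' if x[0]>110 and x[1]<70 else 'W' if x.min()>130 and np.ptp(x)<40 else 'd' if x.max()<70 else '.' for x in i[v,160:352:3]))
```

```text
28.55 pos [0.4976 0.0668 0.4172] az 67.92 z [ 0.4025 -0.3666 -0.8388] q [  5.2   5.5  75.6 -24.4  76.5  24.8] F [-0.7 -0.1 -4.1] w 0.0096
target tcp [0.587 0.054 0.303] tool z [ 0.395 -0.394 -0.83 ] x [ 0.402  0.886 -0.229]
dz [-0.008 -0.027  0.009] stretch az -106.0 mag 0.029
rotvec to go, tool axes deg [-0.2 -1.7  1.7] togo cm [ 4.62  2.09 13.6 ]
module under [0.562 0.056 0.3  ] n [ 0.843 -0.221  0.49 ] up [-0.477  0.112  0.872]
board [0.552 0.058 0.354] dist 0.247 off across/up mm -10.4 -143.1 n err deg 1.73
panel corner pred (-0.056, -0.02) [213.  118.4]
panel corner pred (-0.056, 0.02) [296.  118.2]
panel corner pred (0.056, -0.02) [226.  279.3]
panel corner pred (0.056, 0.02) [283.8 278.9]
handle top end pred [255.  206.8]
handle top end pred [255.2 283.2]
110 dd.d........................................d......WWWWWWWW.WWWW
118 ............................................................WWWW
126 ...................WWWWWWWWWWWWWWWWWWWWWWWWWWW...............WWW
134 ...................WWWWWWWWWWW....WWWWWWWWWWWW...............WWW
142 ...................WWWWWWWWWWWWWWWWWWWWWWWWWWW.
[... 214 characters left out ...]
.......WWW
174 ....................WWWWWWWWWWWWWWWWWWWWWWWWW................WWW
182 ....................WWW.WWW...RRRRRRWWWWWWWWW................WWW
190 .............................RRRRRRRWWWWWWWWW.................WW
198 .....................W.......RRRRRRRWWWWWWWW..................WW
206 .....................W.......RRRRRRR.WWWWWWW..................WW
214 ...........................WRRRRRRRRRWWWWWWWddR...............WW
222 ..........ddddddddd........WRRRRRRRRRWWWWWWWd.d...............WW
230 ..ddddddddddddddddddd........RRRRRRR....WWWW.........dd..ddddddd
238 .dddddddddddddddddd.ddddd...dRRRRRRRd....ddd.......dd..ddddddddd
246 ..ddddddddddddddddd.dddd....dRRRRRRRd....dddd.....ddddddWddddddd
```

Run:
```python
from fin import *
im=cv2.imread('pics/w12.png')[:,:,::-1].astype(int); p=env.camera_params('wrist')
W=(im.min(2)>110)&(np.ptp(im,axis=2)<45)
for v in range(116,128,1):
    xs=np.nonzero(W[v,205:305])[0]; 
    if len(xs)>40: print('far edge row',v,xs.min()+205,xs.max()+205); break
obs=[]
for v in (128,140,152,166,176):
    xs=np.nonzero(W[v,205:305])[0]+205; obs.append((v,xs.min()-.5,xs.max()+.5))
print(obs)
s=env.observe();R=np.array(s['tool_rot'])
for ph in (-4,-2,0,2,4):
    c,sn=np.cos(np.radians(ph)),np.sin(np.radians(ph)); Ry=np.array([[c,0,sn],[0,1,0],[-sn,0,c]])
    M=R@G@Ry; H=s['position']+R@(r0+G@[0,0,.13]); U=H-M@[0,0,.13]
    P=lambda x,y:proj(p,U+M@[x,y,.104])
    l0,l1,r_0,r1=P(-.056,-.02),P(.056,-.02),P(-.056,.02),P(.056,.02)
    f=lambda a,b,v:a[0]+(b[0]-a[0])*(v-a[1])/(b[1]-a[1])
    print(ph,'far row',l0[1].round(1),[(round(f(l0,l1,v),1),round(f(r_0,r1,v),1)) for v,_,_ in obs])
```

```text
far edge row 116 240 302
[(128, np.float64(214.5), np.float64(295.5)), (140, np.float64(215.5), np.float64(295.5)), (152, np.float64(216.5), np.float64(294.5)), (166, np.float64(217.5), np.float64(293.5)), (176, np.float64(218.5), np.float64(293.5))]
-4 far row 119.9 [(np.float64(214.7), np.float64(294.1)), (np.float64(215.6), np.float64(293.3)), (np.float64(216.4), np.float64(292.6)), (np.float64(217.4), np.float64(291.7)), (np.float64(218.1), np.float64(291.0))]
-2 far row 119.0 [(np.float64(214.2), np.float64(294.6)), (np.float64(215.1), np.float64(293.8)), (np.float64(216.0), np.float64(292.9)), (np.float64(217.1), np.float64(292.0)), (np.float64(217.8), np.float64(291.3))]
0 far row 118.2 [(np.float64(213.7), np.float64(295.2)), (np.float64(214.7), np.float64(294.2)), (np.float64(215.6), np.float64(293.3)), (np.float64(216.8), np.float64(292.3)), (np.float64(217.6), np.float64(291.5))]
2 far row 117.6 [(np.float64(213.1), np.float64(295.7)), (np.float64(214.2), np.float64(294.7)), (np.float64(215.2), np.float64(293.7)), (np.float64(216.5), np.float64(292.6)), (np.float64(217.3), np.float64(291.8))]
4 far row 117.2 [(np.float64(212.6), np.float64(296.3)), (np.float64(213.7), np.float64(295.2)), (np.float64(214.8), np.float64(294.2)), (np.float64(216.2), np.float64(292.9)), (np.float64(217.1), np.float64(292.0))]
```

Emit:
{"op": "carry_out", "data": {"rows": [{"tx": 1.2, "ty": 0.5, "tz": 3.5, "yaw": 0.03}, {"tx": 1.2, "ty": 0.5, "tz": 4, "yaw": 0}, {"tx": 1.2, "ty": 0.5, "tz": 4, "yaw": 0}, {"tx": 0.8, "ty": 0.4, "tz": 1.5, "yaw": 0}, {"tx": 0, "ty": 0, "tz": 0, "yaw": 0}, {"tx": 0, "ty": 0, "tz": 0, "yaw": 0}]}}

```text
time_s: 29.2
position: [0.5856, 0.0527, 0.3079]
tool_rot: [[0.387, 0.827, 0.407], [0.899, -0.241, -0.364], [-0.203, 0.507, -0.838]]
ft_force: [0.8, 0.7, -3.2]
grip_width: 0.0094
```

```bash
cat > chk.py <<'E'
from fin import *
s,R=rep(); M=R@G;U=s['position']+R@r0
im,p=grab('scene','s_%d.png'%(s['time_s']*100)); t,pt=grab('top','t_%d.png'%(s['time_s']*100))
for nm,i,q in (('scene',im,p),('top',t,pt)):
    i=i.astype(int); C=np.array([proj(q,U+M@[x,y,z]) for x in(-.056,.056) for y in(-.02,.02) for z in (.100,.104)]); hb=np.array([proj(q,U+M@[x,y,z]) for x in(-.045,.045) for y in(-.018,.018) for z in (0,.1)])
    H=np.array([proj(q,U+M@[x,0,.119]) for x in(-.025,.025)])
    print(nm,'pred panel',C.min(0).round(),C.max(0).round(),'body',hb.min(0).round(),hb.max(0).round(),'handle',H.round(1).tolist())
    print(' corners top',[C[k].round(1).tolist() for k in (1,3,5,7)])
    m=((i[:,:,0]>90)&(i[:,:,1]<70)&(i[:,:,2]<70)).astype(np.uint8)
    for c in cv2.findContours(m,0,2)[0]:
        r=cv2.minAreaRect(c)
        if cv2.contourArea(c)>8 and np.linalg.norm(np.array(r[0])-H.mean(0))<25: print(' red blob',np.round(r[0],1),np.round(r[1],1),r[2])
E
python3 chk.py
```

```text
29.2 pos [0.5856 0.0527 0.3079] az 66.72 z [ 0.407  -0.3645 -0.8376] q [  2.6  16.8  78.8 -25.7  62.   30.2] F [ 0.8  0.7 -3.2] w 0.0094
target tcp [0.587 0.054 0.303] tool z [ 0.395 -0.394 -0.83 ] x [ 0.402  0.886 -0.229]
dz [-0.012 -0.029  0.007] stretch az -112.8 mag 0.032
rotvec to go, tool axes deg [-0.  -1.9  0.2] togo cm [ 0.27 -0.16  0.37]
module under [0.651 0.042 0.192] n [ 0.832 -0.243  0.499] up [-0.487  0.111  0.866]
board [0.641 0.043 0.246] dist 0.179 off across/up mm 0.9 -4.4 n err deg 0.43
scene pred panel [279. 162.] [315. 176.] body [282. 165.] [321. 206.] handle [[301.9, 161.3], [289.1, 166.1]]
 corners top [[307.0, 163.7], [314.9, 162.5], [278.8, 174.5], [286.1, 173.6]]
 red blob [295.2 162.8] [ 9.8 14.5] 71.56504821777344
top pred panel [206. 149.] [251. 175.] body [210. 141.] [251. 173.] handle [[217.4, 161.4], [236.4, 166.8]]
 corners top [[205.5, 163.5], [208.6, 149.2], [247.0, 175.2], [250.7, 161.1]]
 red blob [233.9 166.3] [4.  7.6] 63.43495178222656
```

Emit:
{"op": "carry_out", "data": {"rows": [{"tx": 0.3, "ty": -0.1, "tz": 0.4, "yaw": 0}, {"tx": 0, "ty": 0, "tz": 0, "yaw": 0}, {"tx": 0, "ty": 0, "tz": 0, "yaw": 0}]}}

```text
time_s: 29.6
position: [0.5869, 0.0548, 0.3069]
tool_rot: [[0.387, 0.825, 0.413], [0.9, -0.24, -0.364], [-0.201, 0.512, -0.835]]
ft_force: [0.1, -0.3, -3.5]
grip_width: 0.0092
```

Run:
```python
from fin import *
s,R=rep(); M=R@G;U=s['position']+R@r0
im,p=grab('scene','s_fin.png'); i=im.astype(int)
for x in(-.056,.056):
  print('panel x',x,[proj(p,U+M@[x,y,z]).round(1).tolist() for y in (-.02,.02) for z in (.1,.104)])
for x in(-.045,.045): print('bottom x',x,[proj(p,U+M@[x,y,0]).round(1).tolist() for y in(-.018,.018)])
for v in range(154,214,2): print(v,''.join('R' if a[0]>80 and a[1]<60 else 'W' if a.min()>150 and np.ptp(a)<40 else 'w' if a.min()>95 and np.ptp(a)<30 else 'd' if a.max()<55 else 'g' if a[1]>a[0]+25 else '.' for a in i[v,270:334]))
```

```text
29.6 pos [0.5869 0.0548 0.3069] az 66.72 z [ 0.4126 -0.3638 -0.8351] q [  2.8  16.9  78.9 -25.9  61.6  30.7] F [ 0.1 -0.3 -3.5] w 0.0092
target tcp [0.587 0.054 0.303] tool z [ 0.395 -0.394 -0.83 ] x [ 0.402  0.886 -0.229]
dz [-0.018 -0.03   0.005] stretch az -121.0 mag 0.035
rotvec to go, tool axes deg [ 0.3 -2.   0.1] togo cm [ 0.01 -0.16  0.32]
module under [0.653 0.044 0.191] n [ 0.829 -0.242  0.504] up [-0.493  0.11   0.863]
board [0.642 0.046 0.245] dist 0.178 off across/up mm 3.5 -3.4 n err deg 0.49
panel x -0.056 [[308.1, 165.0], [307.8, 163.8], [315.9, 163.8], [315.6, 162.6]]
panel x 0.056 [[280.0, 176.0], [279.6, 174.7], [287.3, 175.0], [286.9, 173.7]]
bottom x -0.045 [[314.8, 196.0], [322.0, 195.8]]
bottom x 0.045 [[292.8, 205.9], [299.7, 205.9]]
154 ggggggggggggggggggg.dd.w.ddddgggggggggggggggggggggggggg....ddddd
156 ggggggggggggggggggg.dd.w.ddddgggggggggggggdgggggggggggg....ddddd
158 ggggggggggggggggggg.dd.w.ddddRRR.ggggWWWwddddddgggggggg....ddddd
160 ggggggggggggggggggg.RR.wwdddddRRR.WW.WWWgddddddddddgggg.........
162 gggggggggggggggggg.RRRRwwdddd.RRR..WWWWW.dd...dddddg
[... 1037 characters left out ...]
..gggggggg
194 g....................wwwwwW.ggggg.wggggwWWWWWWWWWWWW.ggggggggggg
196 g....................wwwwwwWggggg.wWWWWWWWWWWWWWWWWWgggggggggggg
198 gg...................www.wwWw.wWWWWWWWWWWWWWWWWggggggggggggggggg
200 ggggg.................www.wwWWWWWWWWWWWWWWwggggggggggggggggggggg
202 gggggggg..............wwwwwwWWWWWWWWWwwggggggggggggggggggggggggg
204 gggggggggggg.............ww.wWWWWwgggggggggggggggggggggggggggggg
206 gggggggggggddgg................ggggggggggggggggggggggggggggggggg
208 gggggggggggggggdg..........ggggggggggggggggggggggggggggggggggggg
210 dgdddgggggggggggggdgg...gggggggggggggggggggggggggggggggggggggggg
212 dddggggggggggggggggggggggggggggggggggggggggggggggggggggggggggggg
```

Run:
```python
from st import *
a=cv2.imread('pics/s9.png').astype(int);b=cv2.imread('pics/s_fin.png').astype(int)
d=np.abs(a-b).max(2)>60
for n,(u0,u1,v0,v1) in dict(crate=(130,225,215,305),stand=(355,390,195,310),tape=(325,365,215,240),meter=(205,265,300,355)).items(): print(n,d[v0:v1,u0:u1].mean().round(3))
s,R=st(); print('qvel',np.round(s['qvel'],2))
env.close_job()
```

```text
crate 0.067
stand 0.0
tape 0.0
meter 0.0
29.65 pos [0.5868 0.0548 0.3068] az 66.72 z [ 0.4125 -0.3638 -0.8352] q [  2.8  16.9  78.9 -25.9  61.6  30.7] F [ 1.3 -1.5 -3.6] w 0.0094
qvel [-0.14  0.23 -0.03  0.02  0.01 -0.11]
the job is handed in; nothing more can be done
```

I handed the job in at 29.65 s: both checked modules are packed, and the red-handled module is held up in front of the inspection camera.

**Checked modules:** Each was lowered until it touched the crate floor, then released. They stand upright in two adjacent cells: one in the free end cell, the other in the cell beside it. Pictures after each placing showed them upright. In my last picture comparison, 6.7% of the crate area's pixels had changed, with no change at the stand, tape or multimeter. I put the crate change down to the arm's shadow moving, but did not look at it again.

**Red module:** It came straight up out of the frame. The moves cannot tilt the tool, so I got the 30° tilt by pulling the arm against its outer reach limit, high up and in the clear.

**Last checks of the held pose:**

| Check | Result |
|---|---|
| Distance from board to lens | 178 mm |
| Off centre | about 3.5 mm across, 3.4 mm up |
| Board facing error | about 0.5° |
| Roll as the camera sees it | about 2° |
| Lower corners in the scene picture | within about 1 pixel of prediction |
| Arm | essentially still, carrying about 3.6 N |

**Less certain:**
- **Lens position:** It comes mainly from the stand's foot in the top view. A second estimate from the ring light differed by up to 8 mm on an axis, so the centring is only good to about that.
- **Tilt in the jaws:** The wrist picture could not rule out a further 2–4° of roll; the scene picture suggests about 1°.

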